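# Make up a shade kit: seat and close the sample pots, rack the spatulas

## Task

Make up the shade kit on the filling bench: set every square sample pot that is there upright and fully down into a socket of the white carrier, and with it seated there screw its cap clockwise until it is tight at the stop. Slide every spatula blade-first into a slot of its own in the slotted rack until it is fully home, let go of everything, and do not move the bottle or the cup.

Things in the scene. Friction and masses are not known exactly. Their poses are not given: they have to be found in the camera images.
- rack: fixed white rack, clear cover, 84 (x) x 188 (y) x 35 mm high. Origin at the centre of its underside on the bench; +x points out of the slot mouths (away from the robot), z up. Three level slots side by side at y = -68, 0, +68 mm, each 33 mm wide, 7 mm high (from 20 to 27 mm above the bench), open only at the +x face (x = +42 mm), 76 mm deep, ending at x = -34 mm
- slot0 (a point): inner end of slot 0, middle of its floor, 20 mm above the bench, rack axes: the point where the blade tip of a spatula that is fully home lies
- slot1 (a point): inner end of slot 1, middle of its floor, 20 mm above the bench, rack axes: the point where the blade tip of a spatula that is fully home lies
- slot2 (a point): inner end of slot 2, middle of its floor, 20 mm above the bench, rack axes: the point where the blade tip of a spatula that is fully home lies
- carrier: fixed white carrier block, 160 (x) x 64 (y) x 24 mm high, origin at the centre of its underside, z up; two square sockets, 48 x 48 mm, 18 mm deep, at x = -48 and +48 mm, sides parallel to its edges
- socket0 (a point): centre of the floor of socket 0 of the carrier, 6 mm above the bench (18 mm below the carrier's top)
- socket1 (a point): centre of the floor of socket 1 of the carrier, 6 mm above the bench (18 mm below the carrier's top)
- jar0: loose square pot, peach body 44 x 44 mm (foot 40 x 40 mm for the lowest 4 mm), 42 mm high, with a round black captive screw cap on top, 38 mm across and 22 mm high (64 mm in all), about 140 g. Origin at the centre of the underside, axes along its sides, z up. May be absent
- cap0 (a joint): turn of the screw cap of jar0 about its z axis, rad: 0 = fully tight (end stop), positive = unscrewed, up to 5.6; turning clockwise seen from above tightens it. It does not rise or come off; it takes about 0.1 N m. The white line on the cap meets the white mark on the pot's shoulder when tight
- jar1: loose square pot, peach body 44 x 44 mm (foot 40 x 40 mm for the lowest 4 mm), 42 mm high, with a round black captive screw cap on top, 38 mm across and 22 mm high (64 mm in all), about 140 g. Origin at the centre of the underside, axes along its sides, z up. May be absent
- cap1 (a joint): turn of the screw cap of jar1 about its z axis, rad: 0 = fully tight (end stop), positive = unscrewed, up to 5.6; turning clockwise seen from above tightens it. It does not rise or come off; it takes about 0.1 N m. The white line on the cap meets the white mark on the pot's shoulder when tight
- spatula0: loose flat spatula, about 85 g: black handle 18 wide x 14 mm thick, steel blade 28 wide x 3 mm thick (last 12 mm: 18 wide), flush with the handle's underside. Origin on the underside at mid-handle; +x along the handle (x = -45 to +55 mm), the blade from x = -45 to -130 mm, z up. Balance point about x = -58 mm. May be absent
- tip0 (a point): end of the blade of spatula0, middle of its underside (x = -130 mm)
- spatula1: loose flat spatula, about 85 g: black handle 18 wide x 14 mm thick, steel blade 28 wide x 3 mm thick (last 12 mm: 18 wide), flush with the handle's underside. Origin on the underside at mid-handle; +x along the handle (x = -45 to +55 mm), the blade from x = -45 to -130 mm, z up. Balance point about x = -58 mm. May be absent
- tip1 (a point): end of the blade of spatula1, middle of its underside (x = -130 mm)
- spatula2: loose flat spatula, about 85 g: black handle 18 wide x 14 mm thick, steel blade 28 wide x 3 mm thick (last 12 mm: 18 wide), flush with the handle's underside. Origin on the underside at mid-handle; +x along the handle (x = -45 to +55 mm), the blade from x = -45 to -130 mm, z up. Balance point about x = -58 mm. May be absent
- tip2 (a point): end of the blade of spatula2, middle of its underside (x = -130 mm)
- cleaner: bystander: loose clear bottle, 60 mm across, 150 mm high; origin at the centre of its underside
- cup: bystander: loose metal cup, 72 mm across, 85 mm high; origin at the centre of its underside
There are look-alikes about, which are no part of the job. Leave any orange or red look-alike of the spatula0 alone.

How it is judged:
On the way, in this order (a step that is already met when the one before it is completed fails the run):
1. every pot stands fully down in a socket of the carrier ((distance between jar0 and socket0 below 0.006 m or distance between jar0 and socket1 below 0.006 m) and angle between each of jar0, jar1's own z axis and vertical below 0.1 rad and (distance between jar1 and socket0 below 0.006 m or distance between jar1 and socket1 below 0.006 m)), for 0.2 s.
2. with the pots seated, every cap is screwed tight (all of step 1 and value of joint each of cap0, cap1 below 0.15 rad), for 0.2 s.
At the end, for the whole second after the job is handed in: each pot: upright (0.1 rad), underside centre within 6 mm of a socket's floor centre, cap within 0.15 rad of the tight stop; each spatula: blade tip within 8 mm of a slot's inner end, flat and along the slot within 0.12 rad, at rest; everything released (all of step 2 and (distance between tip0 and slot0 below 0.008 m or distance between tip0 and slot1 below 0.008 m or distance between tip0 and slot2 below 0.008 m) and angle between the x axis of each of spatula0, spatula1, spatula2 and the x axis of rack, either way round below 0.12 rad and angle between each of spatula0, spatula1, spatula2's own z axis and vertical below 0.12 rad and linear speed of each of spatula0, spatula1, spatula2 below 0.02 m/s and (distance between tip1 and slot0 below 0.008 m or distance between tip1 and slot1 below 0.008 m or distance between tip1 and slot2 below 0.008 m) and (distance between tip2 and slot0 below 0.008 m or distance between tip2 and slot1 below 0.008 m or distance between tip2 and slot2 below 0.008 m)); the robot touches nothing.
It fails at once if the cleaner is moved more than 3 cm (distance of cleaner from where it was at the start of the episode above 0.03 m).
It fails at once if the cup is moved more than 3 cm (distance of cup from where it was at the start of the episode above 0.03 m).
Of jar0, jar1, spatula0, spatula1, spatula2 only 4 to 5 are there at a start; the rules pass over those that are not, and their reading is None.
At some moment in a run one of jar0, jar1, spatula0, spatula1, spatula2 may be knocked a few centimetres aside while the robot is not near it.
Once in a run the grip may slacken for a moment while it holds something.
It also fails if it takes over 210 s, if anything falls off the work surface, if the arm or the gripper's body presses on something with over 40 N, if the wrist force passes 120 N, or if a joint passes its speed limit or range.

## Robot

A 6-joint arm with a two-finger parallel gripper is mounted at the origin on the work surface. World frame = base frame: x ahead of the robot, y to its left, z up, the work surface at z = 0. Lengths are in m, angles in rad, forces in N, time in s.
With the tool pointing down it reaches from about 0.325 to 0.85 m from the base axis. Payload 4.4 kg.
Tool frame: the origin (TCP) lies between the finger pads; the fingertips stand 11 mm ahead of it and the grasp point (between the pads) lies 8 mm behind it; z points along the fingers, y is the line along which they close (so a half turn about z gives the same grasp; the last joint's range is limited). The gripper opens to 94 mm and grips with 3 to 60 N. Pads are 16 mm wide; open, the fingers measure 119 mm over their backs; the gripper's body (75 mm by 177 mm) begins 78 mm behind the grasp point.
Start: joints at [-1.317, 0.207, 1.542, -0, 1.393, -0.15], TCP at [0.226, -0.529, 0.189] pointing down, gripper open.
Joint ranges: [-2.73, 2.73], [-0.86, 2.22], [0.23, 2.46], [-1.11, 4.25], [0.08, 2.63], [-2.82, 2.82]. Speed limits (rad/s): [2.79, 2.79, 3.14, 3.14, 3.14, 3.14].

## Interface

Orientations are given as a 3x3 rotation matrix whose columns are the frame's x, y, z axes.
In Python, from station import * gives the robot as it stands.
- The arm moves only by the tool step_arm, never from a script. Its argument "plan" is a list of rows, each a list of 7 numbers: the opening, from 0 (shut) to 1 (fully open), then the shift along the world's x, y, z each as a share of 1 m, from -1 to 1, then the turn, a rotation vector about the world's x, y, z each as a share of 90 degrees, from -1 to 1. A call has 1 to 8 rows; each row is the pose to reach, as a shift and turn from the pose commanded when the call began; what a row does not reach only later rows make up. A row lasts 1/8 s, in which the tool goes at most 62.5 mm and 10.7 degrees, less where a joint would pass 70% of its speed; a pose out of reach is approached as far as the arm can. A call with a number of a shift or a turn outside -1 to 1 is refused whole. A call with a gripper value outside its range is refused whole. The fingers move at their own pace and stop on an object; the grip force is fixed at half the most. Time passes only in rows, so rows that repeat a pose let the fingers close. It gives the time, the measured TCP pose, the force, the opening and the grip force at its end, in the units of the state.
- read_state(): the state, without advancing time (a new reading comes with each control period).
- camera(name): name is "side" or "top" or "wrist"; returns a dict with "pixels" (420x560x3 uint8, red, green, blue), "fx", "fy", "cx", "cy" (pixels), "k1" (the pictures are not rectified: a ray, as slopes to the right and down, at radius r is drawn at 1 + k1 r^2 times it, then the intrinsics apply), "T" (4x4, takes a point from camera to world coordinates); the wrist camera has in their place "hand_eye" (4x4, takes a point from camera to tool coordinates, whose origin is the TCP and whose axes are the flange's). Camera axes: x right, y down, z forward; pixel columns grow to the right and rows downward; lengths in m; the calibration is good to about 2 mm. A picture is of the moment at which its call begins: read the wrist's pose just before it. There is no depth.
- job_done(): hands the job in; it is judged then, once.
The state is a dict: "time": time; "joint_positions": joint angles; "joint_velocities": joint speeds; "tau": joint torques, N m; "tcp_pos": TCP position; "tcp_rot": TCP orientation; "contact_force": force on the tool from outside, world axes, zero at the start; "ft_torque": the same for the moment, N m; "grip_width": finger opening in m; "finger_force": force on a finger pad.
Only numpy, scipy, OpenCV 4.12 (cv2) and the standard library are available. Lean on these libraries where they do the work, as an engineer would, in place of code of your own. Each camera call takes 0.05 s, during which the arm holds its last target. There are 200 camera calls.

## Working session

There is one attempt and no reset: what is moved stays moved. The work goes in short steps, Python scripts to look and compute and a tool call to move; the robot and the scene stay as the last step left them, time stands still between calls to the robot, and variables do not carry over. Pictures are saved under pics/ and viewed, at most 14 in all, crops included, and the job is handed in when it is done.

Besides the shell and the picture viewer there is one more tool, called as name([rows], argument=value, ...), one row to a line, values as JSON. step_arm: Moves the arm, as the interface text tells. Its arguments: {"type":"object","properties":{"plan":{"type":"array","items":{"type":"array","items":{"type":"number"}}}},"required":["plan"]}

```bash
mkdir -p pics; ls; cat > h.py <<'E'
from station import *
import numpy as np, cv2
def ray(c,u,v,T=None):
    K=np.array([[c["fx"],0,c["cx"]],[0,c["fy"],c["cy"]],[0,0,1]])
    p=cv2.undistortPoints(np.array([[[u,v]]],float),K,np.array([c["k1"],0,0,0.]))[0,0]
    T=c["T"] if T is None else T
    T=np.array(T); return T[:3,3],T[:3,:3]@np.array([p[0],p[1],1])
def onz(c,u,v,z,T=None):
    o,d=ray(c,u,v,T); return o+d*(z-o[2])/d[2]
def proj(c,P,T=None):
    T=np.array(c["T"] if T is None else T); q=np.linalg.inv(T)@np.append(P,1); q=q[:2]/q[2]
    q=q*(1+c["k1"]*(q@q)); return q[0]*c["fx"]+c["cx"],q[1]*c["fy"]+c["cy"]
def shot(name,f):
    s=read_state(); c=camera(name)
    cv2.imwrite("pics/"+f,c["pixels"][:,:,::-1])
    if name=="wrist":
        W=np.eye(4);W[:3,:3]=s["tcp_rot"];W[:3,3]=s["tcp_pos"];c["T"]=W@np.array(c["hand_eye"])
    import pickle;pickle.dump(c,open("pics/"+f+".pkl","wb"))
    return c
def load(f):
    import pickle;return pickle.load(open("pics/"+f+".pkl","rb"))
E
python3 - <<'E'
from h import *
for n in("top","side"):
    c=shot(n,n+"0.png");print(n,c["fx"],c["k1"],np.round(c["T"],3).tolist())
a=cv2.imread("pics/top0.png");
cv2.imwrite("pics/topbig.png",cv2.resize(a,(800,600),interpolation=cv2.INTER_CUBIC))
s=read_state();print(s)
E
```

```text
pics
top 389.31424611049647 0.008958900007773473 [[-0.016, -0.983, 0.181, 0.345], [-1.0, 0.015, -0.007, 0.032], [0.004, -0.181, -0.983, 1.013], [0.0, 0.0, 0.0, 1.0]]
side 466.4475665443049 0.016810201436072612 [[-0.998, -0.04, 0.04, 0.479], [-0.055, 0.546, -0.836, 1.255], [0.012, -0.837, -0.547, 0.869], [0.0, 0.0, 0.0, 1.0]]
{'time': 0.1, 'joint_positions': array([-1.31751257e+00,  2.07352025e-01,  1.54279979e+00,  4.90998992e-06,
        1.39349218e+00, -1.50485435e-01]), 'joint_velocities': array([-0.00107486, -0.0028101 , -0.00261615,  0.00198492, -0.00108624,
        0.00086397]), 'tau': array([ 3.13188993e-04, -3.71860528e+01, -2.82292002e+01,  7.01180566e-02,
        3.10454657e-02, -4.95401957e-05]), 'tcp_pos': array([ 0.22571685, -0.52802025,  0.18810253]), 'tcp_rot': array([[ 9.19587085e-01,  3.92885903e-01, -5.09355234e-04],
       [ 3.92886109e-01, -9.19584991e-01,  1.98710447e-03],
       [ 3.12309906e-04, -2.02743420e-03, -9.99997896e-01]]), 'contact_force': array([ 0.22876904,  0.89304134, -0.40857651]), 'ft_torque': array([-0.0354012 , -0.01019473, -0.01974572]), 'finger_force': 0.0, 'grip_width': 0.09368559257587546}
```

View pics/topbig.png

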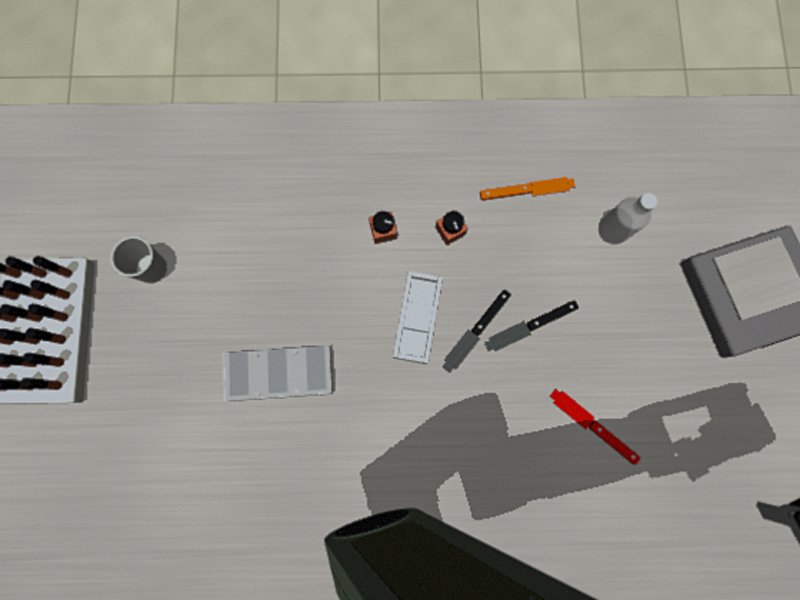

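View pics/side0.png

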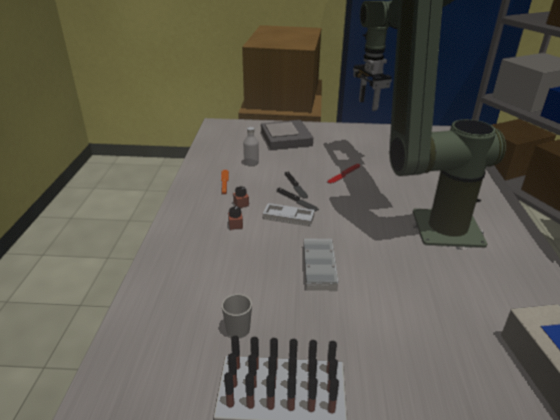

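Top view: pots with black caps are at about (383,225) and (452,226). The carrier is at (418,317), the rack at (278,373). Two black-handled spatulas lie at (477,330) and (532,326). The orange (527,188) and red (595,427) ones are look-alikes and stay. The bottle is at (628,218) and the cup at (133,258). One enlarged crop to confirm and measure.

```bash
python3 - <<'E'
from h import *
a=cv2.imread("pics/top0.png")[119:287,154:420]
cv2.imwrite("pics/crop1.png",cv2.resize(a,None,fx=3,fy=3,interpolation=cv2.INTER_CUBIC))
E
```

```text
(no output)
```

View pics/crop1.png

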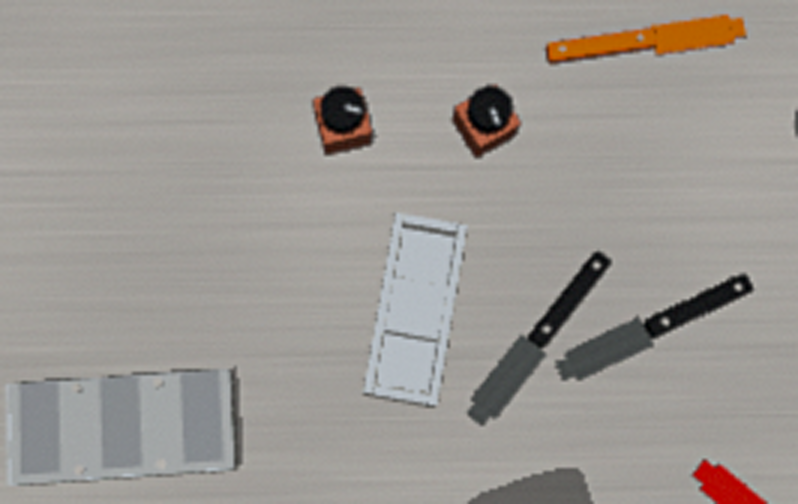

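```bash
python3 - <<'E'
from h import *
c=load("top0.png")
def P(x,y,z): return onz(c,154+(x+.5)/3-.5,119+(y+.5)/3-.5,z)
def show(n,pts,z):
    w=np.array([P(x,y,z) for x,y in pts]);print(n,np.round(w[:,:2]*1000).tolist(),"mean",np.round(w.mean(0)*1000,1)[:2],"d",np.round(np.linalg.norm(np.diff(w,axis=0),axis=1)*1000),"ang",np.round(np.degrees(np.arctan2(*(np.diff(w,axis=0)[:,[1,0]].T))),1))
show("carrier",[(395,213),(466,224),(438,406),(364,394)],.024)
show("rack",[(7,384),(235,369),(240,469),(11,484)],.035)
show("capA",[(343,109)],.064);show("capB",[(490,109)],.064)
show("markA",[(343,109),(362,112)],.064);show("markB",[(490,109),(496,124)],.064)
show("spA blade",[(478,418),(536,340)],.003);show("spA handle",[(535,341),(602,258)],.014)
show("spB blade",[(561,369),(650,327)],.003);show("spB handle",[(648,326),(747,282)],.014)
# pot outline: shoulder lower corners
show("potA",[(313,98),(325,153),(373,138)],.042);show("potB",[(455,118),(478,156),(519,122)],.042)
E
```

```text
carrier [[595.0, -7.0], [584.0, -69.0], [427.0, -40.0], [438.0, 23.0]] mean [511.  -23.3] d [ 63. 160.  63.] ang [-99.9 169.6  79.9]
rack [[450.0, 321.0], [459.0, 131.0], [376.0, 126.0], [367.0, 315.0]] mean [413.2 223.4] d [191.  83. 189.] ang [ -87.1 -177.    92.8]
capA [[677.0, 37.0]] mean [676.7  36.7] d [] ang []
capB [[675.0, -88.0]] mean [674.8 -88.3] d [] ang []
markA [[677.0, 37.0], [674.0, 21.0]] mean [675.3  28.6] d [16.] ang [-100.2]
markB [[675.0, -88.0], [661.0, -93.0]] mean [668.1 -90.6] d [14.] ang [-161.]
spA blade [[417.0, -76.0], [484.0, -129.0]] mean [ 451. -102.] d [85.] ang [-38.3]
spA handle [[482.0, -126.0], [554.0, -188.0]] mean [ 518.2 -156.8] d [95.] ang [-40.5]
spB blade [[459.0, -149.0], [494.0, -229.0]] mean [ 476.6 -189. ] d [87.] ang [-65.9]
spB handle [[494.0, -224.0], [531.0, -313.0]] mean [ 512.4 -268.5] d [96.] ang [-67.1]
potA [[695.0, 63.0], [645.0, 53.0], [658.0, 11.0]] mean [665.8  42.3] d [51. 44.] ang [-168.8  -72.9]
potB [[675.0, -60.0], [640.0, -79.0], [670.0, -116.0]] mean [661.7 -85.2] d [39. 47.] ang [-151.5  -50.6]
```

The crop confirms the scene: pots are at crop (343,109) and (490,109), and the two black-handled steel spatulas have tips at (478,418) and (561,369). Measured sizes agree with the given ones: carrier 160x63, rack 83x189, blades 85–87 mm. I'll move over the pots for a close wrist view.

step_arm([
  [1, 0.3, 0.4, 0.09, 0, 0, 0],
  [1, 0.3, 0.4, 0.09, 0, 0, 0],
  [1, 0.3, 0.4, 0.09, 0, 0, 0],
  [1, 0.3, 0.4, 0.09, 0, 0, 0],
  [1, 0.3, 0.4, 0.09, 0, 0, 0],
  [1, 0.3, 0.4, 0.09, 0, 0, 0],
  [1, 0.3, 0.4, 0.09, 0, 0, 0],
  [1, 0.3, 0.4, 0.09, 0, 0, 0],
])

```text
time: 1.1
tcp_pos: [0.5218, -0.1332, 0.2777]
tcp_rot: [[0.92, 0.393, -0.0], [0.393, -0.92, -0.0], [-0.0, -0.0, -1.0]]
contact_force: [0.3, -1.1, 1.0]
grip_width: 0.0939
finger_force: 0.0
```

step_arm([
  [1, 0.07, 0.1, 0, 0, 0, 0],
  [1, 0.07, 0.1, 0, 0, 0, 0],
  [1, 0.07, 0.1, 0, 0, 0, 0],
  [1, 0.07, 0.1, 0, 0, 0, 0],
  [1, 0.07, 0.1, 0, 0, 0, 0],
])

```text
time: 1.72
tcp_pos: [0.5904, -0.0365, 0.2776]
tcp_rot: [[0.92, 0.391, -0.001], [0.391, -0.92, -0.0], [-0.001, 0.0, -1.0]]
contact_force: [0.5, -0.5, 0.1]
grip_width: 0.0937
finger_force: 0.0
```

```bash
python3 - <<'E'
from h import *
c=shot("wrist","w1.png");print(c["fx"],np.round(c["hand_eye"],3).tolist())
shot("top","top1.png")
s=read_state();print(s["time"],s["tcp_pos"],s["joint_positions"],s["grip_width"])
for n,p in dict(A=(.677,.037,.064),B=(.675,-.088,.064),car=(.511,-.023,.024)).items(): print(n,proj(c,p))
E
```

```text
350.86035210603075 [[0.001, -0.965, -0.261, 0.075], [1.0, 0.001, -0.0, 0.0], [0.0, -0.261, 0.965, -0.195], [0.0, 0.0, 0.0, 1.0]]
1.825 [ 0.59061919 -0.03657008  0.27791262] [-2.07925785e-01  1.89475782e-01  1.38013832e+00 -1.68664158e-04
  1.57186770e+00  9.61445490e-01] 0.09389738770844742
A (np.float64(253.28069313015268), np.float64(86.1102174833989))
B (np.float64(354.8549173989268), np.float64(133.52436014844332))
car (np.float64(251.6191964674379), np.float64(228.05954522867236))
```

View pics/w1.png

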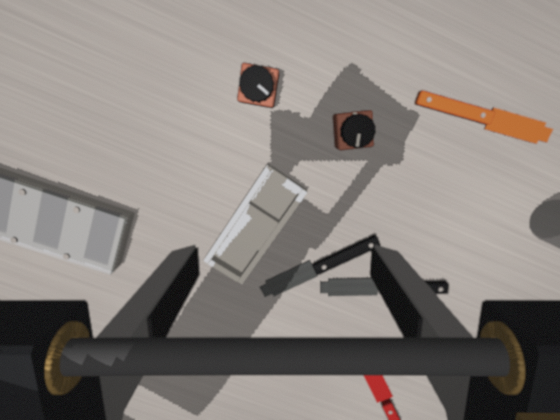

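Wrist view: pots are at (258,83) and (356,130), carrier (256,222), spatulas (320,268) and (385,287). The projections match. Next: fit the pot yaws and the carrier numerically.

```bash
python3 - <<'E'
from h import *
c=load("w1.png");im=c["pixels"].astype(int)
def rect(m,z):
    p=np.argwhere(m)[:,::-1]
    h=cv2.convexHull(p.astype(np.float32))[:,0]
    w=np.array([onz(c,u,v,z)[:2]*1000 for u,v in h],np.float32)
    r=cv2.minAreaRect(w);return np.round(r[0],1),np.round(r[1],1),round(r[2],1)
for n,(u,v) in dict(A=(258,85),B=(355,131)).items():
    M=np.zeros(im.shape[:2],bool);M[v-26:v+26,u-26:u+26]=1
    red=(im[...,0]>im[...,2]*1.5)&(im[...,0]-im[...,2]>20)&M
    cap=(im.sum(2)<120)&M
    print(n,red.sum(),rect(red,.042),"cap",rect(cap,.060))
print("base A,B top est. height check; side cam next")
# carrier outline corners picked in w1 (z=.024)
w=[onz(c,u,v,.024)[:2]*1000 for u,v in [(269,165),(307,189),(243,283),(206,260)]]
print(np.round(w,1).tolist(),np.round(np.mean(w,0),1))
# cap line/shoulder crops
k=[cv2.resize(im[v-26:v+26,u-26:u+26].astype(np.uint8)[...,::-1],(390,390),interpolation=cv2.INTER_CUBIC) for u,v in((258,85),(355,131))]
t=cv2.imread("pics/top1.png");cv2.imwrite("pics/k.png",np.vstack([np.hstack(k),cv2.resize(t[280:420,150:560],(780,266))[:208]]))
E
```

```text
A 509 (array([681.,  35.]), array([42.7, 43.1]), 13.2) cap (array([683.2,  33.2]), array([35.2, 24.6]), 56.7)
B 475 (array([678.7, -88.8]), array([42.1, 45.5]), 29.5) cap (array([679.4, -89.9]), array([36. , 38.4]), 2.8)
base A,B top est. height check; side cam next
[[598.3, -12.2], [588.8, -69.6], [431.3, -41.7], [443.7, 17.7]] [515.5 -26.5]
```

View pics/k.png

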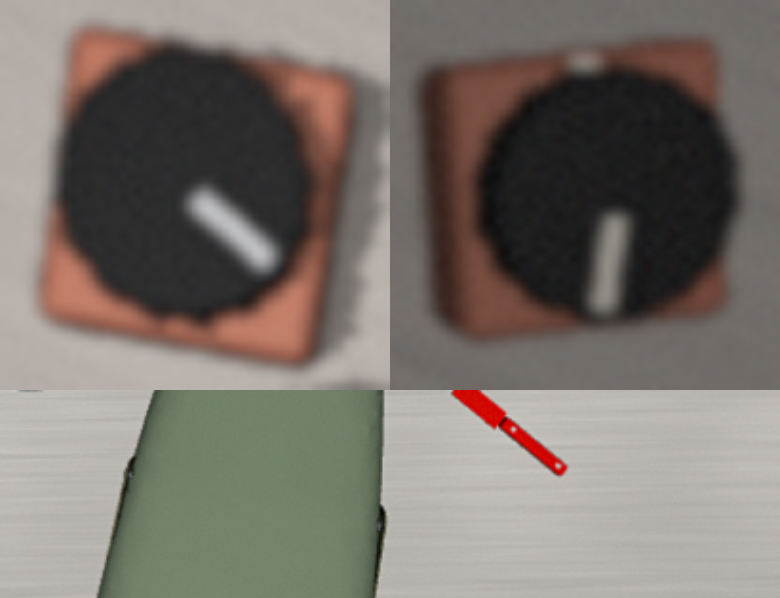

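Both pots are clear; caps are unscrewed (the cap line is well off the shoulder mark), and there's no sign of a third spatula. Grasp pot A by its body, at yaw about 13°.

step_arm([
  [1, 0.088, 0.072, -0.15, 0, 0, -0.11],
  [1, 0.088, 0.072, -0.15, 0, 0, -0.11],
  [1, 0.088, 0.072, -0.17, 0, 0, -0.11],
  [1, 0.088, 0.072, -0.17, 0, 0, -0.11],
  [1, 0.088, 0.072, -0.246, 0, 0, -0.11],
  [1, 0.088, 0.072, -0.246, 0, 0, -0.11],
  [1, 0.088, 0.072, -0.246, 0, 0, -0.11],
  [1, 0.088, 0.072, -0.246, 0, 0, -0.11],
])

```text
time: 2.82
tcp_pos: [0.6818, 0.0362, 0.0355]
tcp_rot: [[0.974, 0.228, 0.006], [0.228, -0.974, -0.0], [0.006, 0.002, -1.0]]
contact_force: [-0.2, 1.1, 0.0]
grip_width: 0.0939
finger_force: 0.0
```

step_arm([
  [0, 0, 0, 0, 0, 0, 0],
  [0, 0, 0, 0, 0, 0, 0],
  [0, 0, 0, 0, 0, 0, 0],
  [0, 0, 0, 0, 0, 0, 0],
  [0, 0, 0, 0, 0, 0, 0],
  [0, 0, 0, 0, 0, 0, 0],
  [0, 0, 0, 0, 0, 0, 0],
  [0, 0, 0, 0, 0, 0, 0],
])

```text
time: 3.82
tcp_pos: [0.6791, 0.0368, 0.0316]
tcp_rot: [[0.973, 0.229, -0.0], [0.229, -0.973, -0.0], [-0.0, 0.0, -1.0]]
contact_force: [0.2, -0.2, -0.1]
grip_width: 0.0377
finger_force: 30.0
```

Width 37.7 mm isn't the body's 44 mm, so I'll look.

```bash
python3 - <<'E'
from h import *
c=shot("wrist","w2.png");d=shot("side","s2.png")
s=read_state();print(s["grip_width"],s["contact_force"])
u,v=map(int,proj(d,(.679,.036,.04)));u2,v2=map(int,proj(c,(.679,.036,.05)));print(u,v,u2,v2)
a=cv2.resize(cv2.imread("pics/s2.png")[v-50:v+30,u-40:u+40],(400,400),interpolation=cv2.INTER_CUBIC)
b=cv2.resize(cv2.imread("pics/w2.png")[max(v2-90,0):,u2-130:u2+130],(400,400))
cv2.imwrite("pics/k2.png",np.hstack([a,b]))
E
```

```text
0.03758553426458638 [-0.3477095  -0.21137865  0.15721563]
235 214 284 262
```

View pics/k2.png

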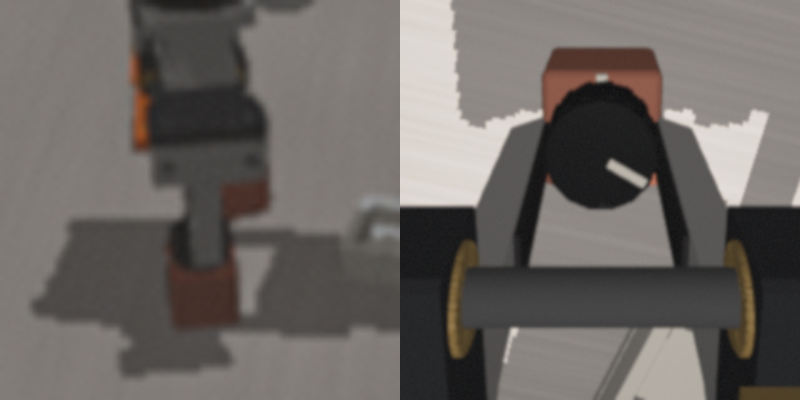

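```bash
python3 - <<'E'
from h import *
d=load("s2.png")
def k(p): 
    u,v=proj(d,p);return round((u-195)*5),round((v-164)*5)
e=np.array([-.229,.973,0]);b=np.array([.679,.0365,0])
for z in(0,.02,.042,.064):print(z,"face",k(b+e*.022+[0,0,z]),"finger",k(b+e*.03+[0,0,z]),"ctr",k(b+[0,0,z]))
E
```

```text
0 face (210, 325) finger (211, 332) ctr (207, 305)
0.02 face (209, 299) finger (210, 306) ctr (206, 280)
0.042 face (208, 270) finger (209, 277) ctr (204, 251)
0.064 face (206, 241) finger (207, 248) ctr (203, 222)
```

```bash
python3 - <<'E'
from h import *
c=load("w2.png");I=np.array(c["hand_eye"])
for z in(.02,.011,0,-.008,-.012,-.02):
    print(z,[tuple(np.round(proj(c,(x,y,z),I))) for x,y in((.008,.019),(.008,.03),(.008,-.019))])
im=cv2.imread("pics/w2.png")[190:330,200:370];cv2.imwrite("pics/k3.png",cv2.resize(im,None,fx=4,fy=4,interpolation=cv2.INTER_CUBIC))
E
```

```text
0.02 [(np.float64(313.0), np.float64(226.0)), (np.float64(330.0), np.float64(226.0)), (np.float64(254.0), np.float64(226.0))]
0.011 [(np.float64(314.0), np.float64(231.0)), (np.float64(332.0), np.float64(231.0)), (np.float64(253.0), np.float64(231.0))]
0 [(np.float64(316.0), np.float64(237.0)), (np.float64(335.0), np.float64(237.0)), (np.float64(251.0), np.float64(236.0))]
-0.008 [(np.float64(317.0), np.float64(241.0)), (np.float64(337.0), np.float64(241.0)), (np.float64(250.0), np.float64(241.0))]
-0.012 [(np.float64(318.0), np.float64(244.0)), (np.float64(338.0), np.float64(244.0)), (np.float64(249.0), np.float64(244.0))]
-0.02 [(np.float64(319.0), np.float64(249.0)), (np.float64(340.0), np.float64(249.0)), (np.float64(248.0), np.float64(249.0))]
```

View pics/k3.png

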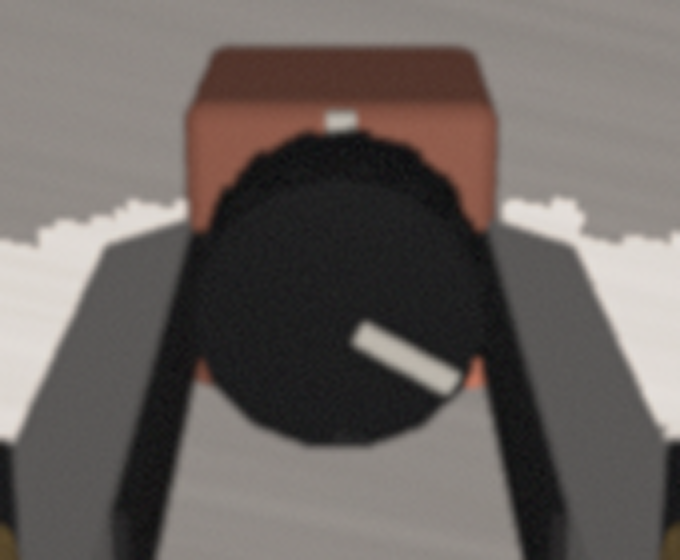

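Fingertips end above the shoulder, so the grip is on the cap. The pot is centred and square to the tool, which will do: carry it by the cap. The shoulder mark at (340,120) against the cap line at (410,355) means about 238° clockwise is left on pot A. Go to hover over the near socket.

step_arm([
  [0, 0, 0, 0.06, 0, 0, 0],
  [0, 0, 0, 0.06, 0, 0, 0],
  [0, -0.05, -0.013, 0.06, 0, 0, -0.1],
  [0, -0.1, -0.026, 0.06, 0, 0, -0.2],
  [0, -0.15, -0.04, 0.06, 0, 0, -0.26],
  [0, -0.19, -0.05, 0.06, 0, 0, -0.26],
  [0, -0.213, -0.053, 0.06, 0, 0, -0.26],
  [0, -0.213, -0.053, 0.03, 0, 0, -0.26],
])

```text
time: 4.92
tcp_pos: [0.4664, -0.0165, 0.0627]
tcp_rot: [[0.984, -0.177, 0.004], [-0.177, -0.984, -0.001], [0.004, 0.0, -1.0]]
contact_force: [1.2, -0.4, -1.5]
grip_width: 0.0376
finger_force: 30.0
```

step_arm([
  [0, 0, 0, 0, 0, 0, 0],
  [0, 0, 0, 0, 0, 0, 0],
  [0, 0, 0, 0, 0, 0, 0],
])

```text
time: 5.3
tcp_pos: [0.4673, -0.0162, 0.0626]
tcp_rot: [[0.984, -0.176, 0.002], [-0.176, -0.984, -0.0], [0.002, 0.0, -1.0]]
contact_force: [-0.4, 0.6, -0.9]
grip_width: 0.0372
finger_force: 30.0
```

```bash
python3 - <<'E'
from h import *
c=shot("wrist","w3.png");d=shot("side","s3.png");shot("top","t3.png")
cv2.imwrite("pics/k4.png",np.hstack([cv2.resize(cv2.imread("pics/w3.png")[130:330,180:390],(420,400),interpolation=cv2.INTER_CUBIC),cv2.resize(cv2.imread("pics/s3.png")[150:240,240:330],(380,400),interpolation=cv2.INTER_CUBIC)]))
s=read_state();print(s["tcp_pos"],s["grip_width"])
E
```

```text
[ 0.4669468  -0.01615604  0.06237144] 0.03702097785637253
```

View pics/k4.png

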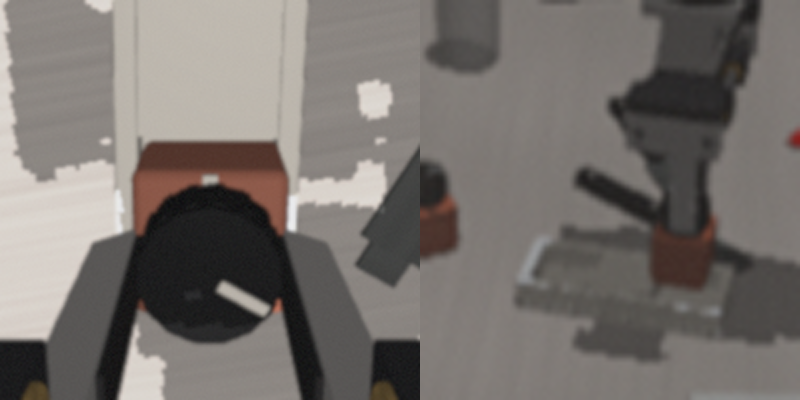

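```bash
python3 - <<'E'
from h import *
c=load("w3.png");g=c["pixels"].astype(int)
for u in(275,285,295):
    p=g[:225,u-1:u+2].sum(1).sum(1)/9; d=np.abs(np.diff(p))
    print(u,[(int(v),round(p[v-1]),round(p[v+2])) for v in np.where(d>8)[0]])
T=c["T"]
print("foot edge v=201 z=.031",onz(c,285,201,.031),"tcp",read_state()["tcp_pos"])
ax=np.array([np.cos(np.radians(-10.1)),np.sin(np.radians(-10.1)),0])
C=np.array([.513,-.025,0])
for s,z in((80,.024),(72,.024),(72,.006),(24,.024),(24,.006),(-24,.024),(-24,.006)): print(s,z,np.round(proj(c,C+ax*s/1000+[0,0,z]),1))
E
```

```text
Traceback (most recent call last):
IndexError: index 225 is out of bounds for axis 0 with size 225
```

```bash
python3 - <<'E'
from h import *
c=load("w3.png");g=c["pixels"].astype(int)
for u in(275,285,295):
    p=g[:235,u-1:u+2].sum(1).sum(1)/9; d=np.abs(np.diff(p))
    print(u,[(int(v),round(p[v-1]),round(p[v+2])) for v in np.where(d>8)[0] if 0<v<230])
print("foot edge v=201 z=.031",onz(c,285,201,.031),"tcp",read_state()["tcp_pos"])
ax=np.array([np.cos(np.radians(-10.1)),np.sin(np.radians(-10.1)),0])
C=np.array([.513,-.025,0])
for s,z in((80,.024),(72,.024),(72,.006),(24,.024),(24,.006),(-24,.024),(-24,.006)): print(s,z,np.round(proj(c,C+ax*s/1000+[0,0,z]),1))
E
```

```text
275 [(44, 230, 137), (45, 223, 111), (46, 188, 109), (48, 111, 151), (49, 109, 190), (50, 119, 205), (51, 151, 204), (53, 205, 183), (124, 183, 169), (126, 170, 182), (198, 181, 128), (199, 180, 84), (200, 167, 62), (201, 128, 59), (214, 62, 86), (215, 68, 91), (221, 100, 45), (222, 93, 25), (223, 72, 21)]
285 [(44, 231, 138), (45, 225, 106), (46, 195, 108), (48, 106, 140), (49, 108, 168), (50, 117, 180), (51, 140, 182), (125, 184, 175), (126, 176, 183), (127, 167, 184), (198, 182, 128), (199, 181, 84), (200, 168, 62), (201, 128, 60), (214, 63, 93), (215, 68, 125), (216, 76, 160), (217, 93, 177), (218, 125, 169), (220, 177, 85), (221, 169, 40), (222, 135, 23), (223, 85, 17)]
295 [(30, 209, 228), (44, 232, 152), (45, 228, 113), (46, 206, 108), (49, 108, 158), (50, 109, 177), (51, 128, 182), (125, 183, 174), (198, 181, 129), (199, 181, 84), (200, 167, 62), (201, 129, 59), (214, 62, 85), (215, 67, 91), (222, 101, 53), (223, 97, 29), (224, 80, 20), (225, 53, 20)]
foot edge v=201 z=.031 [ 0.48900811 -0.02121958  0.031     ] tcp [ 0.4669468  -0.01615604  0.06237144]
80 0.024 [284.2  30.1]
72 0.024 [284.2  44.6]
72 0.006 [284.2  50.2]
24 0.024 [284.2 125.8]
24 0.006 [284.3 125.3]
-24 0.024 [284.3 198.3]
-24 0.006 [284.3 192.9]
```

Carrier edges match my model within 1 px, and the pot sits about 2 mm too far along. Correct that and lower in.

step_arm([
  [0, -0.002, 0, 0, 0, 0, 0.003],
  [0, -0.002, 0, -0.008, 0, 0, 0.003],
  [0, -0.002, 0, -0.014, 0, 0, 0.003],
  [0, -0.002, 0, -0.018, 0, 0, 0.003],
  [0, -0.002, 0, -0.021, 0, 0, 0.003],
  [0, -0.002, 0, -0.024, 0, 0, 0.003],
  [0, -0.002, 0, -0.025, 0, 0, 0.003],
  [0, -0.002, 0, -0.025, 0, 0, 0.003],
])

```text
time: 6.45
tcp_pos: [0.4644, -0.016, 0.0373]
tcp_rot: [[0.985, -0.172, 0.0], [-0.172, -0.985, 0.0], [0.0, -0.0, -1.0]]
contact_force: [-0.7, 2.5, 3.8]
grip_width: 0.0373
finger_force: 30.0
```

Seated: z is 6 mm above the bench grip and the force is low. Release, then swing toward pot B while winding the wrist back CCW.

step_arm([
  [1, 0, 0, 0, 0, 0, 0],
  [1, 0, 0, 0, 0, 0, 0],
  [1, 0, 0, 0, 0, 0, 0],
  [1, 0, 0, 0.03, 0, 0, 0],
  [1, 0, 0, 0.09, 0, 0, 0],
  [1, 0, 0, 0.13, 0, 0, 0.1],
  [1, 0, 0, 0.18, 0, 0, 0.2],
  [1, 0, 0, 0.18, 0, 0, 0.3],
])

```text
time: 7.45
tcp_pos: [0.4676, -0.017, 0.2218]
tcp_rot: [[0.954, 0.299, 0.01], [0.299, -0.954, -0.003], [0.009, 0.005, -1.0]]
contact_force: [0.5, -0.2, 0.4]
grip_width: 0.094
finger_force: 0.0
```

step_arm([
  [1, 0.06, -0.02, 0, 0, 0, 0.12],
  [1, 0.12, -0.04, 0, 0, 0, 0.24],
  [1, 0.17, -0.06, 0, 0, 0, 0.36],
  [1, 0.2125, -0.072, 0, 0, 0, 0.48],
  [1, 0.2125, -0.072, 0, 0, 0, 0.6],
  [1, 0.2125, -0.072, 0, 0, 0, 0.72],
  [1, 0.2125, -0.072, 0, 0, 0, 0.84],
  [1, 0.2125, -0.072, 0, 0, 0, 0.95],
])

```text
time: 8.45
tcp_pos: [0.6765, -0.0882, 0.2159]
tcp_rot: [[-0.224, 0.975, -0.001], [0.975, 0.224, -0.0], [0.0, -0.001, -1.0]]
contact_force: [0.4, -0.0, 0.3]
grip_width: 0.0942
finger_force: 0.0
```

step_arm([
  [1, 0, 0, 0, 0, 0, 0.12],
  [1, 0, 0, 0, 0, 0, 0.24],
  [1, 0, 0, 0, 0, 0, 0.36],
  [1, 0, 0, 0, 0, 0, 0.48],
  [1, 0, 0, 0, 0, 0, 0.6],
  [1, 0, 0, 0, 0, 0, 0.72],
  [1, 0, 0, 0, 0, 0, 0.84],
  [1, 0, 0, 0, 0, 0, 0.95],
])

```text
time: 9.45
tcp_pos: [0.6764, -0.0882, 0.2161]
tcp_rot: [[-0.989, -0.147, -0.001], [-0.147, 0.989, -0.0], [0.001, 0.0, -1.0]]
contact_force: [-0.1, 0.5, 0.3]
grip_width: 0.0939
finger_force: 0.0
```

step_arm([
  [1, 0, 0, 0, 0, 0, 0.12],
  [1, 0, 0, 0, 0, 0, 0.232],
  [1, 0, 0, 0, 0, 0, 0.232],
  [1, 0, 0, 0, 0, 0, 0.232],
])

```text
time: 9.95
tcp_pos: [0.6766, -0.0881, 0.2164]
tcp_rot: [[-0.876, -0.482, -0.0], [-0.482, 0.876, 0.0], [0.0, 0.0, -1.0]]
contact_force: [-0.3, -1.2, 0.1]
grip_width: 0.0938
finger_force: 0.0
```

```bash
python3 - <<'E'
from h import *
s=read_state();print(s["time"],s["tcp_pos"],s["joint_positions"],np.degrees(np.arctan2(s["tcp_rot"][1][1],s["tcp_rot"][0][1])))
c=shot("wrist","w5.png");t=shot("top","t5.png")
for n,p in dict(A=(.4653,-.0165,.070),B=(.677,-.088,.064)).items():
    print(n,np.round(proj(c,p)),np.round(proj(t,p)))
u,v=map(int,proj(c,(.677,-.088,.05)))
t=t["pixels"][119:287,154:420,::-1];w=c["pixels"][...,::-1]
cv2.imwrite("pics/k5.png",np.hstack([cv2.resize(t,(480,300),interpolation=cv2.INTER_CUBIC),cv2.resize(w[max(0,v-45):v+45,u-45:u+45],(300,300),interpolation=cv2.INTER_CUBIC)]));print(u,v)
E
```

```text
9.95 [ 0.67655709 -0.08814304  0.21641513] [-2.56186253e-01  4.16348858e-01  1.21524121e+00 -8.79408074e-05
  1.51045318e+00 -2.33032259e+00] 118.8395604881625
A [472.  30.] [291. 237.]
B [284. 196.] [317. 154.]
284 193
```

View pics/k5.png

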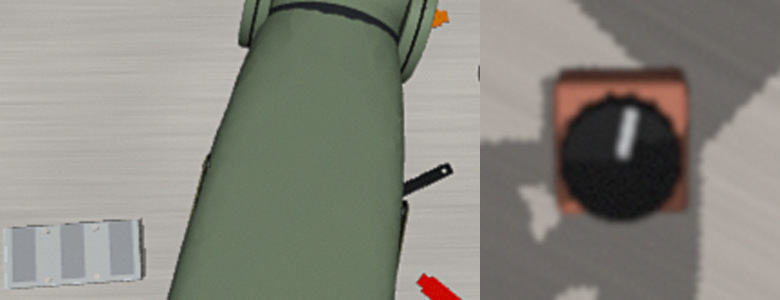

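Pot B is square to the tool, about 3 mm to the tool's left. Correct, descend, close.

step_arm([
  [1, 0, -0.003, -0.05, 0, 0, 0],
  [1, 0, -0.003, -0.1, 0, 0, 0],
  [1, 0, -0.003, -0.15, 0, 0, 0],
  [1, 0, -0.003, -0.185, 0, 0, 0],
  [1, 0, -0.003, -0.185, 0, 0, 0],
  [1, 0, -0.003, -0.185, 0, 0, 0],
  [0, 0, -0.003, -0.185, 0, 0, 0],
  [0, 0, -0.003, -0.185, 0, 0, 0],
])

```text
time: 11.05
tcp_pos: [0.6782, -0.0915, 0.034]
tcp_rot: [[-0.875, -0.485, 0.004], [-0.485, 0.875, -0.001], [-0.003, -0.003, -1.0]]
contact_force: [0.2, 0.4, 1.5]
grip_width: 0.0773
finger_force: 0.0
```

step_arm([
  [0, 0, 0, 0, 0, 0, 0],
  [0, 0, 0, 0, 0, 0, 0],
  [0, 0, 0, 0, 0, 0, 0],
  [0, 0, 0, 0, 0, 0, 0],
  [0, 0, 0, 0, 0, 0, 0],
])

```text
time: 11.68
tcp_pos: [0.6767, -0.0912, 0.0317]
tcp_rot: [[-0.875, -0.485, 0.0], [-0.485, 0.875, -0.0], [0.0, -0.0, -1.0]]
contact_force: [-0.6, 0.2, -1.2]
grip_width: 0.0373
finger_force: 30.0
```

step_arm([
  [0, 0, 0, 0.05, 0, 0, 0],
  [0, 0, 0, 0.06, 0, 0, 0],
  [0, -0.03, 0.014, 0.06, 0, 0, -0.11],
  [0, -0.06, 0.03, 0.06, 0, 0, -0.22],
  [0, -0.09, 0.045, 0.06, 0, 0, -0.33],
  [0, -0.1164, 0.058, 0.06, 0, 0, -0.434],
  [0, -0.1164, 0.058, 0.04, 0, 0, -0.434],
  [0, -0.1164, 0.058, 0.031, 0, 0, -0.434],
])

```text
time: 12.68
tcp_pos: [0.5586, -0.0326, 0.0609]
tcp_rot: [[-0.985, 0.175, -0.003], [0.175, 0.985, 0.001], [0.003, 0.0, -1.0]]
contact_force: [-0.0, -0.5, -1.4]
grip_width: 0.0376
finger_force: 30.0
```

step_arm([
  [0, 0, 0, 0, 0, 0, 0],
  [0, 0, 0, 0, 0, 0, 0],
  [0, 0, 0, 0, 0, 0, 0],
])

```text
time: 13.05
tcp_pos: [0.5611, -0.0334, 0.0633]
tcp_rot: [[-0.985, 0.175, 0.001], [0.175, 0.985, -0.0], [-0.001, -0.0, -1.0]]
contact_force: [-0.2, 0.1, -1.6]
grip_width: 0.0381
finger_force: 3.0
```

```bash
python3 - <<'E'
from h import *
s=read_state();c=shot("wrist","w6.png");g=c["pixels"].astype(int)
R=s["tcp_rot"];print(s["tcp_pos"],np.degrees(np.arctan2(R[1][1],R[0][1])),s["grip_width"])
red=(g[...,0]>g[...,2]*1.4)&(g[...,0]-g[...,2]>15)
for v in range(194,240,3):
    x=np.where(red[v,220:350])[0]+220; print(v,(x.min(),x.max(),len(x)) if len(x) else None, end=' ')
ax=np.array([np.cos(np.radians(-10.1)),np.sin(np.radians(-10.1)),0]);ay=np.array([-ax[1],ax[0],0]);C=np.array([.513,-.025,0])
print();
for a,b,z in((24,-24,.024),(24,24,.024),(24,-32,.024),(24,32,.024),(28,20,.031),(28,-20,.031),(26,22,.036),(26,-22,.036)):print(a,b,z,np.round(proj(c,C+(ax*a+ay*b)/1000+[0,0,z]),1))
cv2.imwrite("pics/k6.png",cv2.resize(g[60:330,150:420].astype(np.uint8)[...,::-1],(600,600),interpolation=cv2.INTER_CUBIC))
E
```

```text
[ 0.56107518 -0.03338089  0.06331404] 79.91592628452767 0.03808620369116168
194 None 197 None 200 None 203 None 206 None 209 None 212 (np.int64(251), np.int64(315), 65) 215 (np.int64(251), np.int64(316), 66) 218 (np.int64(250), np.int64(317), 68) 221 (np.int64(249), np.int64(318), 70) 224 (np.int64(248), np.int64(320), 73) 227 (np.int64(247), np.int64(321), 75) 230 (np.int64(246), np.int64(321), 76) 233 (np.int64(246), np.int64(321), 69) 236 (np.int64(246), np.int64(321), 51) 239 (np.int64(246), np.int64(321), 35) 
24 -24 0.024 [249.9 195.6]
24 24 0.024 [320.1 195.6]
24 -32 0.024 [238.2 195.6]
24 32 0.024 [331.8 195.7]
28 20 0.031 [315.  203.8]
28 -20 0.031 [255.  203.7]
26 22 0.036 [318.8 202.6]
26 -22 0.036 [251.3 202.6]
```

View pics/k6.png

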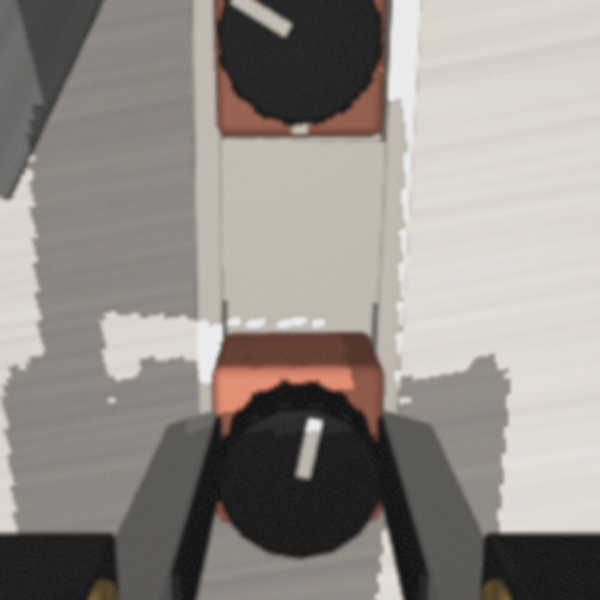

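The grip has slackened (3 N), and the pot sits some 5 mm off along the carrier axis. Hold a few rows and re-measure.

step_arm([
  [0, 0, 0, 0, 0, 0, 0],
  [0, 0, 0, 0, 0, 0, 0],
  [0, 0, 0, 0, 0, 0, 0],
  [0, 0, 0, 0, 0, 0, 0],
  [0, 0, 0, 0, 0, 0, 0],
  [0, 0, 0, 0, 0, 0, 0],
])

```text
time: 13.85
tcp_pos: [0.5603, -0.0331, 0.0627]
tcp_rot: [[-0.985, 0.175, 0.0], [0.175, 0.985, -0.0], [-0.0, -0.0, -1.0]]
contact_force: [0.3, -0.0, -2.2]
grip_width: 0.0373
finger_force: 30.0
```

```bash
cat > pot.py <<'E'
from h import *
from scipy.optimize import least_squares
# fit pot (dx along tool x, dz) in tool frame from foot/body edge rows & widths, on wrist pics
def meas(f):
    c=load(f);g=c["pixels"].astype(int);I=np.array(c["hand_eye"])
    lum=g[:,280:286].sum(2).mean(1)
    red=(g[...,0]>g[...,2]*1.4)&(g[...,0]-g[...,2]>15)
    rows=[v for v in range(190,240) if red[v,240:330].sum()>40]
    v0=rows[0];w=np.where(red[v0+3,230:340])[0]+230
    # shoulder edge: biggest brightness rise of red rows
    col=g[:,262:268,0].mean(1);e=v0+4+int(np.argmax(np.diff(col[v0+4:v0+25])))
    ws=np.where(red[e+6,230:340])[0]+230
    return v0,(w.min(),w.max()),e,(ws.min(),ws.max())
for f in("w3.png","w6.png","w7.png"):
    if f=="w7.png":
        c=shot("wrist",f);s=read_state();print(s["tcp_pos"],s["finger_force"],s["grip_width"])
    print(f,meas(f))
c=load("w7.png");I=np.array(c["hand_eye"])
for dx in(0,-.004,-.008):
  for dz in(0,.004,.008): # pot lowered by dz
    print(dx,dz,"bot v",round(proj(c,(dx+.022,0,.0276+dz),I)[1],1),"sh v",round(proj(c,(dx+.022,0,-.0104+dz),I)[1],1),"w",round(proj(c,(dx+.022,.022,-.0104+dz),I)[0]-proj(c,(dx+.022,-.022,-.0104+dz),I)[0],1))
E
python3 pot.py
```

```text
w3.png (202, (np.int64(252), np.int64(318)), 214, (np.int64(247), np.int64(323)))
w6.png (210, (np.int64(251), np.int64(315)), 225, (np.int64(246), np.int64(321)))
[ 0.56026839 -0.03306466  0.06272471] 29.965233206748962 0.03729404448974592
w7.png (211, (np.int64(251), np.int64(316)), 224, (np.int64(246), np.int64(321)))
0 0 bot v 203.7 sh v 220.1 w 80.2
0 0.004 bot v 202.3 sh v 218.1 w 78.6
0 0.008 bot v 200.9 sh v 216.2 w 77.1
-0.004 0 bot v 209.6 sh v 227.1 w 79.7
-0.004 0.004 bot v 208.1 sh v 225.0 w 78.2
-0.004 0.008 bot v 206.7 sh v 222.9 w 76.7
-0.008 0 bot v 215.5 sh v 234.0 w 79.3
-0.008 0.004 bot v 213.9 sh v 231.7 w 77.8
-0.008 0.008 bot v 212.4 sh v 229.5 w 76.3
```

Grip restored (30 N). The fit says the pot is about 4.5 mm toward +x. Shift and lower.

step_arm([
  [0, -0.0045, 0.0015, 0, 0, 0, 0],
  [0, -0.0045, 0.0015, -0.008, 0, 0, 0],
  [0, -0.0045, 0.0015, -0.012, 0, 0, 0],
  [0, -0.0045, 0.0015, -0.016, 0, 0, 0],
  [0, -0.0045, 0.0015, -0.019, 0, 0, 0],
  [0, -0.0045, 0.0015, -0.021, 0, 0, 0],
  [0, -0.0045, 0.0015, -0.022, 0, 0, 0],
  [0, -0.0045, 0.0015, -0.022, 0, 0, 0],
])

```text
time: 14.9
tcp_pos: [0.5617, -0.0335, 0.0451]
tcp_rot: [[-0.984, 0.175, 0.012], [0.175, 0.985, -0.003], [-0.012, -0.001, -1.0]]
contact_force: [3.9, -2.3, 10.7]
grip_width: 0.0375
finger_force: 30.0
```

Inserted about 10 mm but pressed sideways in −x. Ease the lateral command back to where the socket put it, then continue down.

step_arm([
  [0, 0.003, -0.001, 0.001, 0, 0, 0],
  [0, 0.006, -0.001, 0.001, 0, 0, 0],
  [0, 0.006, -0.001, 0, 0, 0, 0],
  [0, 0.006, -0.001, -0.001, 0, 0, 0],
  [0, 0.006, -0.001, -0.002, 0, 0, 0],
  [0, 0.006, -0.001, -0.003, 0, 0, 0],
  [0, 0.006, -0.001, -0.003, 0, 0, 0],
])

```text
time: 15.78
tcp_pos: [0.5659, -0.034, 0.0411]
tcp_rot: [[-0.985, 0.175, 0.008], [0.175, 0.985, -0.003], [-0.008, -0.001, -1.0]]
contact_force: [1.6, -1.2, 10.1]
grip_width: 0.0376
finger_force: 32.8
```

step_arm([
  [0, 0.003, 0, 0, 0, 0, 0],
  [0, 0.005, -0.001, 0, 0, 0, 0],
  [0, 0.005, -0.001, 0, 0, 0, 0],
  [0, 0.005, -0.001, -0.001, 0, 0, 0],
  [0, 0.005, -0.001, -0.001, 0, 0, 0],
])

```text
time: 16.4
tcp_pos: [0.5672, -0.0337, 0.0374]
tcp_rot: [[-0.985, 0.175, 0.001], [0.175, 0.985, -0.0], [-0.001, -0.0, -1.0]]
contact_force: [-0.6, 0.6, 5.4]
grip_width: 0.0374
finger_force: 32.3
```

```bash
python3 - <<'E'
from h import *
s=read_state();print(s["tcp_pos"],s["contact_force"],s["ft_torque"])
c=shot("wrist","w8.png");d=shot("side","s8.png");g=c["pixels"][...,::-1];e=d["pixels"][...,::-1]
cv2.imwrite("pics/k8.png",np.hstack([cv2.resize(g[60:330,150:420],(400,400),interpolation=cv2.INTER_CUBIC),cv2.resize(e[155:235,235:315],(400,400),interpolation=cv2.INTER_CUBIC)]))
E
```

```text
[ 0.56723804 -0.03370481  0.03740075] [-0.628322    0.57420051  5.42265265] [0.03606068 0.11605807 0.00093447]
```

View pics/k8.png

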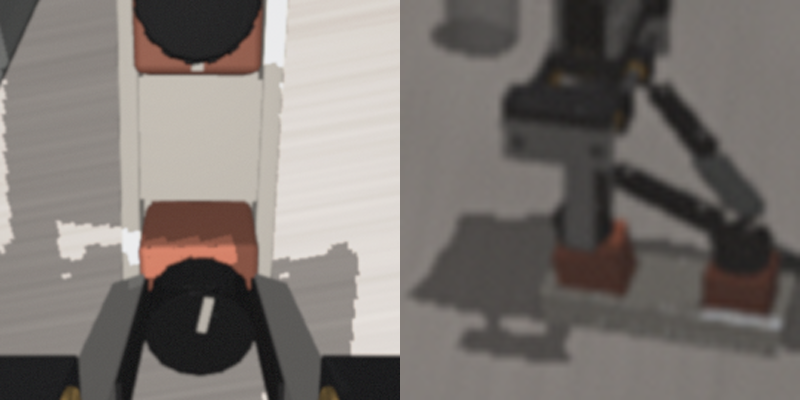

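```bash
python3 - <<'E'
from h import *
c=load("w8.png");g=c["pixels"].astype(int)
ax=np.array([np.cos(np.radians(-10.1)),np.sin(np.radians(-10.1)),0]);C=np.array([.513,-.025,0])
for a,z,n in((24,.024,"rim"),(24,.048,"shoulder -2"),(26,.048,"shoulder 0"),(28,.048,"sh +2"),(48,.070,"cap top ctr"),(48,.048,"cap bottom"),(29,.07,"cap top near edge"),(67,.07,"cap top far edge")):print(n,np.round(proj(c,C+ax*a/1000+[0,0,z]),1))
for u in(252,262,284,316):print(u,g[190:250:2,u-1:u+2,0].mean(1).round().astype(int).tolist())
v=np.where(g[190:330,284].sum(1)<110)[0]+190;print("cap dark rows",v.min(),v.max())
# tilt test for pot A in w8 & spare: cap dark col extents
E
```

```text
rim [283.9 195. ]
shoulder -2 [283.8 204.5]
shoulder 0 [283.8 208. ]
sh +2 [283.8 211.6]
cap top ctr [283.7 261.7]
cap bottom [283.8 246.1]
cap top near edge [283.7 225.4]
cap top far edge [283.7 296.1]
252 [193, 194, 188, 150, 114, 98, 97, 98, 98, 99, 99, 100, 101, 101, 101, 106, 131, 142, 164, 205, 214, 212, 212, 213, 213, 212, 212, 212, 198, 127]
262 [193, 193, 181, 115, 97, 98, 98, 99, 99, 99, 100, 100, 100, 100, 101, 110, 123, 141, 179, 212, 214, 213, 213, 213, 195, 124, 64, 27, 24, 26]
284 [193, 194, 179, 103, 97, 99, 98, 99, 101, 100, 100, 100, 101, 101, 105, 116, 128, 150, 190, 214, 214, 198, 94, 27, 29, 27, 27, 29, 27, 27]
316 [192, 192, 190, 152, 104, 97, 97, 99, 99, 99, 100, 101, 101, 101, 101, 101, 101, 111, 130, 136, 135, 134, 135, 134, 135, 135, 136, 134, 129, 108]
cap dark rows 236 311
```

The width grew from 76 to 80 px, so pot B rides high on the +x rim: my lateral shift hadn't settled when it touched. Lift clear and re-measure.

step_arm([
  [0, 0, 0, 0.02, 0, 0, 0],
  [0, 0, 0, 0.035, 0, 0, 0],
  [0, -0.007, 0.001, 0.035, 0, 0, 0],
  [0, -0.007, 0.001, 0.035, 0, 0, 0],
  [0, -0.007, 0.001, 0.035, 0, 0, 0],
  [0, -0.007, 0.001, 0.035, 0, 0, 0],
  [0, -0.007, 0.001, 0.035, 0, 0, 0],
])

```text
time: 17.38
tcp_pos: [0.5596, -0.0326, 0.0714]
tcp_rot: [[-0.985, 0.175, -0.0], [0.175, 0.985, 0.0], [0.0, -0.0, -1.0]]
contact_force: [0.9, 1.0, -1.3]
grip_width: 0.0371
finger_force: 31.2
```

```bash
python3 - <<'E'
from h import *
s=read_state();print(s["tcp_pos"],s["finger_force"],s["grip_width"])
c=shot("wrist","w9.png");g=c["pixels"].astype(int);I=np.array(c["hand_eye"])
red=(g[...,0]>g[...,2]*1.4)&(g[...,0]-g[...,2]>15)
for v in range(190,262,3):
    x=np.where(red[v,220:350])[0]+220
    if len(x)>20: print(v,x.min(),x.max(),len(x),end=' | ')
print();
for u in(252,262,310):print(u,g[195:255:2,u-1:u+2,0].mean(1).round().astype(int).tolist())
v=np.where(g[190:330,284].sum(1)<110)[0]+190;print("cap rows",v.min(),v.max())
a=load("w3.png")["pixels"].astype(int);v=np.where(a[190:330,284].sum(1)<110)[0]+190;print("capA rows",v.min(),v.max())
e=shot("side","s9.png")["pixels"][...,::-1]
cv2.imwrite("pics/k9.png",np.hstack([cv2.resize(g[60:330,150:420].astype(np.uint8)[...,::-1],(400,400),interpolation=cv2.INTER_CUBIC),cv2.resize(e[155:235,235:315],(400,400),interpolation=cv2.INTER_CUBIC)]))
E
```

```text
[ 0.55963979 -0.03257766  0.07139727] 31.172875417687465 0.03712696167555419
196 289 314 26 | 199 251 317 67 | 202 250 318 69 | 205 250 319 70 | 208 249 319 71 | 211 248 320 73 | 214 248 320 73 | 217 247 321 75 | 220 247 322 76 | 223 246 322 77 | 226 245 323 79 | 229 245 323 79 | 232 244 323 80 | 235 245 323 71 | 238 245 323 49 | 241 245 323 37 | 244 245 322 30 | 
252 [149, 104, 99, 97, 98, 98, 105, 127, 135, 135, 137, 137, 138, 138, 140, 158, 199, 215, 215, 214, 214, 214, 213, 213, 213, 212, 196, 164, 108, 89]
262 [169, 102, 98, 99, 98, 104, 127, 134, 136, 136, 137, 137, 138, 139, 139, 160, 200, 215, 215, 214, 214, 209, 171, 100, 39, 25, 27, 25, 27, 26]
310 [142, 103, 101, 100, 100, 100, 100, 100, 100, 101, 104, 111, 122, 112, 106, 120, 156, 164, 170, 187, 183, 149, 136, 131, 101, 47, 22, 21, 22, 22]
cap rows 236 311
capA rows 224 291
```

View pics/k9.png

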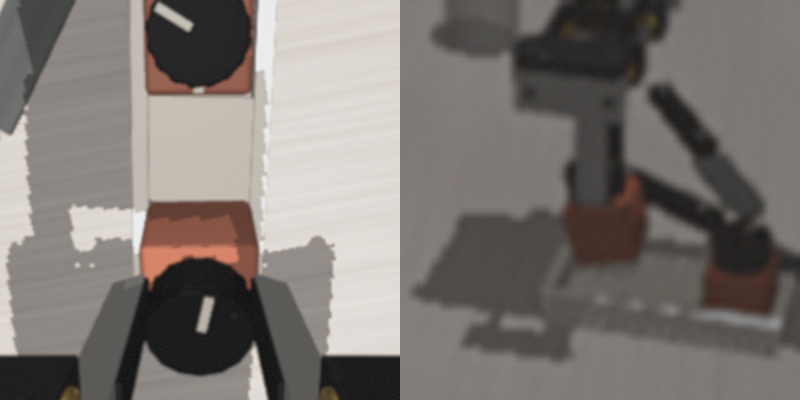

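Pot B tilted about 0.2 rad in the grip. Set it down on clear bench beyond the carrier so it settles upright, then regrip centred.

step_arm([
  [0, 0.03, -0.005, 0.01, 0, 0, 0],
  [0, 0.06, -0.012, 0.01, 0, 0, 0],
  [0, 0.09, -0.02, 0.01, 0, 0, 0],
  [0, 0.09, -0.02, -0.01, 0, 0, 0],
  [0, 0.09, -0.02, -0.02, 0, 0, 0],
  [0, 0.09, -0.02, -0.028, 0, 0, 0],
  [0, 0.09, -0.02, -0.034, 0, 0, 0],
  [0, 0.09, -0.02, -0.035, 0, 0, 0],
])

```text
time: 18.48
tcp_pos: [0.6491, -0.0524, 0.0363]
tcp_rot: [[-0.985, 0.175, -0.001], [0.175, 0.985, 0.0], [0.001, 0.0, -1.0]]
contact_force: [-0.9, -0.9, -1.3]
grip_width: 0.0374
finger_force: 31.2
```

step_arm([
  [1, 0, 0, 0, 0, 0, 0],
  [1, 0, 0, 0, 0, 0, 0],
  [1, 0, 0, 0, 0, 0, 0],
  [1, 0, 0, 0, 0, 0, 0],
  [1, 0, 0, 0.06, 0, 0, 0],
  [1, 0, 0, 0.12, 0, 0, 0],
  [1, 0, 0, 0.12, 0, 0, 0],
  [1, 0, 0, 0.12, 0, 0, 0],
])

```text
time: 19.48
tcp_pos: [0.6495, -0.0525, 0.1565]
tcp_rot: [[-0.985, 0.175, -0.0], [0.175, 0.985, 0.0], [0.0, -0.0, -1.0]]
contact_force: [-1.2, 0.3, -0.2]
grip_width: 0.0937
finger_force: 0.0
```

```bash
python3 - <<'E'
from h import *
s=read_state();print(s["tcp_pos"],s["grip_width"])
c=shot("wrist","w10.png");g=c["pixels"].astype(int)
red=((g[...,0]>g[...,2]*1.4)&(g[...,0]-g[...,2]>15)).astype(np.uint8)
M=np.zeros_like(red);M[150:300,210:360]=1
red*=M;n,l,st,ce=cv2.connectedComponentsWithStats(red);print(st[1:][st[1:,4]>80].tolist())
p=np.argwhere(red)[:,::-1].astype(np.float32);h=cv2.convexHull(p)[:,0]
w=np.array([onz(c,u,v,.042)[:2]*1000 for u,v in h],np.float32);print(cv2.minAreaRect(w))
m=((g.sum(2)<110)&(M>0)).astype(np.uint8);n,l,st,ce=cv2.connectedComponentsWithStats(m);i=1+np.argmax(st[1:,4]);print("cap",st[i],ce[i],onz(c,*ce[i],.058)*1000)
print("expected for centred cap",proj(c,(s["tcp_pos"][0],s["tcp_pos"][1],.058)))
for v in range(180,270,4):
    x=np.where(red[v])[0]
    if len(x)>8: print(v,x.min(),x.max(),end=' | ')
E
```

```text
[ 0.64945982 -0.05252249  0.15651969] 0.09372343764337418
[[260, 165, 48, 52, 872]]
((678.9216918945312, -78.24177551269531), (53.49738693237305, 155.45115661621094), 56.41315460205078)
cap [264 175  42  44 942] [286.95116773 199.98089172] [641.83933594 -49.50139375  58.        ]
expected for centred cap (np.float64(285.02980006247225), np.float64(209.0300358247014))
180 261 307 | 184 261 307 | 188 261 307 | 212 262 307 |
```

Settled upright and square, about 7.5 mm toward −x. Regrip.

step_arm([
  [1, -0.0075, 0.0013, 0, 0, 0, 0],
  [1, -0.0075, 0.0013, -0.05, 0, 0, 0],
  [1, -0.0075, 0.0013, -0.1, 0, 0, 0],
  [1, -0.0075, 0.0013, -0.125, 0, 0, 0],
  [1, -0.0075, 0.0013, -0.125, 0, 0, 0],
  [1, -0.0075, 0.0013, -0.125, 0, 0, 0],
  [0, -0.0075, 0.0013, -0.125, 0, 0, 0],
  [0, -0.0075, 0.0013, -0.125, 0, 0, 0],
])

```text
time: 20.52
tcp_pos: [0.6434, -0.0515, 0.0333]
tcp_rot: [[-0.985, 0.175, 0.003], [0.175, 0.985, -0.001], [-0.003, -0.0, -1.0]]
contact_force: [-0.3, 0.1, 0.4]
grip_width: 0.0774
finger_force: 0.0
```

step_arm([
  [0, 0, 0, 0, 0, 0, 0],
  [0, 0, 0, 0, 0, 0, 0],
  [0, 0, 0, 0, 0, 0, 0],
  [0, 0, 0, 0, 0, 0, 0],
  [0, 0, 0, 0.03, 0, 0, 0],
  [0, 0, 0, 0.06, 0, 0, 0],
  [0, 0, 0, 0.06, 0, 0, 0],
  [0, 0, 0, 0.06, 0, 0, 0],
])

```text
time: 21.52
tcp_pos: [0.6412, -0.0511, 0.0903]
tcp_rot: [[-0.985, 0.175, -0.002], [0.175, 0.985, 0.0], [0.002, 0.0, -1.0]]
contact_force: [-1.1, 0.7, -1.9]
grip_width: 0.0373
finger_force: 30.0
```

step_arm([
  [0, -0.02, 0.005, 0, 0, 0, 0],
  [0, -0.04, 0.01, 0, 0, 0, 0],
  [0, -0.06, 0.013, 0, 0, 0, 0],
  [0, -0.0817, 0.0178, 0, 0, 0, 0],
  [0, -0.0817, 0.0178, -0.015, 0, 0, 0],
  [0, -0.0817, 0.0178, -0.029, 0, 0, 0],
  [0, -0.0817, 0.0178, -0.029, 0, 0, 0],
  [0, -0.0817, 0.0178, -0.029, 0, 0, 0],
])

```text
time: 22.52
tcp_pos: [0.561, -0.0337, 0.0622]
tcp_rot: [[-0.985, 0.175, -0.0], [0.175, 0.985, 0.0], [0.0, -0.0, -1.0]]
contact_force: [1.1, 0.7, -1.6]
grip_width: 0.0369
finger_force: 30.0
```

```bash
sed -i 's/("w3.png","w6.png","w7.png")/("w3.png","w7.png","w11.png")/; s/f=="w7.png"/f=="w11.png"/; s/load("w7.png");I/load("w11.png");I/' pot.py; python3 pot.py | head -4
```

```text
w3.png (202, (np.int64(252), np.int64(318)), 214, (np.int64(247), np.int64(323)))
w7.png (211, (np.int64(251), np.int64(316)), 224, (np.int64(246), np.int64(321)))
[ 0.56128766 -0.033708    0.06276629] 29.999670088291168 0.03765458293614432
w11.png (203, (np.int64(252), np.int64(317)), 215, (np.int64(246), np.int64(322)))
```

Now centred the same as pot A was (rows 203/215 against 202/214), and already over the socket centre. Lower straight.

step_arm([
  [0, 0, 0.0005, -0.006, 0, 0, 0],
  [0, 0, 0.0005, -0.01, 0, 0, 0],
  [0, 0, 0.0005, -0.014, 0, 0, 0],
  [0, 0, 0.0005, -0.018, 0, 0, 0],
  [0, 0, 0.0005, -0.022, 0, 0, 0],
  [0, 0, 0.0005, -0.0245, 0, 0, 0],
  [0, 0, 0.0005, -0.0255, 0, 0, 0],
  [0, 0, 0.0005, -0.0255, 0, 0, 0],
])

```text
time: 23.58
tcp_pos: [0.5611, -0.0331, 0.0376]
tcp_rot: [[-0.985, 0.175, 0.001], [0.175, 0.985, -0.0], [-0.001, 0.0, -1.0]]
contact_force: [2.0, -0.1, 0.4]
grip_width: 0.0373
finger_force: 30.0
```

Seated (z 0.0376, low force). Tighten cap B clockwise.

step_arm([
  [0, 0, 0, 0, 0, 0, -0.11],
  [0, 0, 0, 0, 0, 0, -0.22],
  [0, 0, 0, 0, 0, 0, -0.33],
  [0, 0, 0, 0, 0, 0, -0.44],
  [0, 0, 0, 0, 0, 0, -0.55],
  [0, 0, 0, 0, 0, 0, -0.66],
  [0, 0, 0, 0, 0, 0, -0.77],
  [0, 0, 0, 0, 0, 0, -0.88],
])

```text
time: 24.58
tcp_pos: [0.5595, -0.034, 0.0375]
tcp_rot: [[-0.008, 1.0, -0.002], [1.0, 0.008, -0.002], [-0.002, -0.003, -1.0]]
contact_force: [-2.2, -3.0, 3.3]
grip_width: 0.0372
finger_force: 30.0
```

step_arm([
  [0, 0, 0, 0, 0, 0, -0.1],
  [0, 0, 0, 0, 0, 0, -0.2],
  [0, 0, 0, 0, 0, 0, -0.3],
  [0, 0, 0, 0, 0, 0, -0.4],
  [0, 0, 0, 0, 0, 0, -0.5],
  [0, 0, 0, 0, 0, 0, -0.6],
  [0, 0, 0, 0, 0, 0, -0.7],
  [0, 0, 0, 0, 0, 0, -0.8],
])

```text
time: 25.58
tcp_pos: [0.5579, -0.0327, 0.0375]
tcp_rot: [[0.949, 0.317, -0.006], [0.317, -0.949, 0.001], [-0.005, -0.002, -1.0]]
contact_force: [-4.4, 0.3, 7.8]
grip_width: 0.0375
finger_force: 30.0
```

```bash
python3 - <<'E'
from h import *
s=read_state();print(s["time"],s["ft_torque"],s["joint_positions"][5],s["tcp_pos"])
c=shot("wrist","w12.png");cv2.imwrite("pics/k12.png",cv2.resize(c["pixels"][170:330,190:380,::-1],(570,480),interpolation=cv2.INTER_CUBIC))
E
```

```text
25.575 [0.07520318 0.98011159 0.09329961] 1.0359600302651975 [ 0.55785323 -0.03272288  0.03751655]
```

step_arm([
  [0, 0.001, 0, 0, 0, 0, -0.08],
  [0, 0.002, -0.0005, 0, 0, 0, -0.16],
  [0, 0.002, -0.0005, 0, 0, 0, -0.24],
  [0, 0.002, -0.0005, 0, 0, 0, -0.32],
  [0, 0.002, -0.0005, 0, 0, 0, -0.36],
  [0, 0.002, -0.0005, 0, 0, 0, -0.4],
  [0, 0.002, -0.0005, 0, 0, 0, -0.4],
])

```text
time: 26.5
tcp_pos: [0.561, -0.0335, 0.0374]
tcp_rot: [[0.956, -0.294, -0.003], [-0.294, -0.956, -0.001], [-0.003, 0.002, -1.0]]
contact_force: [-3.1, -0.4, 5.6]
grip_width: 0.037
finger_force: 30.0
```

```bash
python3 - <<'E'
from h import *
s=read_state();print(s["time"],s["ft_torque"],s["joint_positions"][5],s["tcp_pos"],s["contact_force"])
c=shot("wrist","w13.png");cv2.imwrite("pics/k13.png",cv2.resize(c["pixels"][170:330,190:380,::-1],(570,480),interpolation=cv2.INTER_CUBIC))
E
```

```text
26.5 [-0.0987513   0.70082839  0.55682363] 1.6573386580862974 [ 0.56103267 -0.03352648  0.03742238] [-3.14952908 -0.42625846  5.58200097]
```

View pics/k13.png

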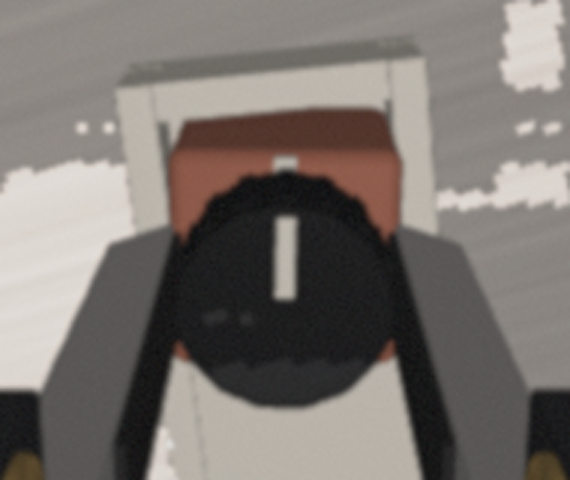

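The cap line meets the mark, and the torque rose to 0.56 N m: cap B is tight. Release, rewind the wrist CCW and go to pot A's cap.

step_arm([
  [1, 0, 0, 0, 0, 0, 0],
  [1, 0, 0, 0, 0, 0, 0],
  [1, 0, 0, 0, 0, 0, 0],
  [1, 0, 0, 0.05, 0, 0, 0],
  [1, 0, 0, 0.08, 0, 0, 0.1],
  [1, 0, 0, 0.08, 0, 0, 0.2],
  [1, 0, 0, 0.08, 0, 0, 0.3],
  [1, 0, 0, 0.08, 0, 0, 0.4],
])

```text
time: 27.55
tcp_pos: [0.5625, -0.0334, 0.1171]
tcp_rot: [[0.945, 0.326, -0.0], [0.326, -0.945, 0.0], [-0.0, -0.0, -1.0]]
contact_force: [-0.2, 0.4, -1.1]
grip_width: 0.0938
finger_force: 0.0
```

step_arm([
  [1, -0.03, 0.005, 0, 0, 0, 0.11],
  [1, -0.06, 0.01, 0, 0, 0, 0.22],
  [1, -0.0955, 0.0175, 0, 0, 0, 0.33],
  [1, -0.0955, 0.0175, 0, 0, 0, 0.44],
  [1, -0.0955, 0.0175, 0, 0, 0, 0.55],
  [1, -0.0955, 0.0175, 0, 0, 0, 0.66],
  [1, -0.0955, 0.0175, 0, 0, 0, 0.77],
  [1, -0.0955, 0.0175, 0, 0, 0, 0.88],
])

```text
time: 28.55
tcp_pos: [0.467, -0.0159, 0.1171]
tcp_rot: [[-0.144, 0.99, -0.0], [0.99, 0.144, 0.0], [0.0, -0.0, -1.0]]
contact_force: [-0.1, -0.2, 0.7]
grip_width: 0.0939
finger_force: 0.0
```

step_arm([
  [1, 0, 0, 0, 0, 0, 0.11],
  [1, 0, 0, 0, 0, 0, 0.22],
  [1, 0, 0, 0, 0, 0, 0.33],
  [1, 0, 0, 0, 0, 0, 0.44],
  [1, 0, 0, 0, 0, 0, 0.55],
  [1, 0, 0, 0, 0, 0, 0.66],
  [1, 0, 0, 0, 0, 0, 0.77],
  [1, 0, 0, 0, 0, 0, 0.88],
])

```text
time: 29.55
tcp_pos: [0.467, -0.0159, 0.1171]
tcp_rot: [[-0.999, 0.044, -0.0], [0.044, 0.999, 0.0], [0.0, 0.0, -1.0]]
contact_force: [-0.0, 0.0, 0.4]
grip_width: 0.0937
finger_force: 0.0
```

step_arm([
  [1, 0, 0, 0, 0, 0, 0.11],
  [1, 0, 0, 0, 0, 0, 0.22],
  [1, 0, 0, 0, 0, 0, 0.33],
  [1, 0, 0, 0, 0, 0, 0.44],
  [1, 0, 0, 0, 0, 0, 0.55],
  [1, 0, 0, 0, 0, 0, 0.62],
  [1, 0, 0, 0, 0, 0, 0.62],
  [1, 0, 0, 0, 0, 0, 0.62],
])

```text
time: 30.55
tcp_pos: [0.467, -0.016, 0.1172]
tcp_rot: [[-0.604, -0.797, -0.0], [-0.797, 0.604, 0.0], [0.0, 0.0, -1.0]]
contact_force: [-0.6, -1.1, 0.5]
grip_width: 0.0939
finger_force: 0.0
```

```bash
python3 - <<'E'
from h import *
s=read_state();print(s["time"],s["tcp_pos"],s["joint_positions"],s["grip_width"])
c=shot("wrist","w14.png");g=c["pixels"].astype(int)
m=(g.sum(2)<110).astype(np.uint8);m[300:]=0;m[:,:220]=0;m[:,350:]=0
n,l,st,ce=cv2.connectedComponentsWithStats(m)
for i in range(1,n):
    if st[i,4]>400:print(st[i],ce[i],onz(c,*ce[i],.066)*1000)
print(proj(c,(*s["tcp_pos"][:2],.066)))
cc=shot("top","t14.png")
E
```

```text
30.55 [ 0.46700641 -0.01597987  0.11717015] [-2.19762512e-01  5.16572714e-02  1.87390782e+00  3.23221042e-05
  1.21612795e+00 -2.71268114e+00] 0.09390046581639154
[ 259  195   51   53 1158] [285.75215889 218.61226252] [462.86601745 -19.65274282  66.        ]
(np.float64(284.27005487707737), np.float64(225.7059130565456))
```

step_arm([
  [1, -0.0025, -0.002, -0.04, 0, 0, 0],
  [1, -0.0025, -0.002, -0.0796, 0, 0, 0],
  [1, -0.0025, -0.002, -0.0796, 0, 0, 0],
  [1, -0.0025, -0.002, -0.0796, 0, 0, 0],
  [0, -0.0025, -0.002, -0.0796, 0, 0, 0],
  [0, -0.0025, -0.002, -0.0796, 0, 0, 0],
  [0, -0.0025, -0.002, -0.0796, 0, 0, 0],
  [0, -0.0025, -0.002, -0.0796, 0, 0, 0],
])

```text
time: 31.65
tcp_pos: [0.4648, -0.018, 0.0379]
tcp_rot: [[-0.603, -0.798, 0.001], [-0.798, 0.603, -0.0], [-0.0, -0.001, -1.0]]
contact_force: [0.6, -0.2, 0.3]
grip_width: 0.0573
finger_force: 0.0
```

step_arm([
  [0, 0, 0, 0, 0, 0, 0],
  [0, 0, 0, 0, 0, 0, 0],
  [0, 0, 0, 0, 0, 0, -0.1],
  [0, 0, 0, 0, 0, 0, -0.2],
  [0, 0, 0, 0, 0, 0, -0.3],
  [0, 0, 0, 0, 0, 0, -0.4],
  [0, 0, 0, 0, 0, 0, -0.5],
  [0, 0, 0, 0, 0, 0, -0.6],
])

```text
time: 32.65
tcp_pos: [0.4643, -0.0161, 0.0376]
tcp_rot: [[-1.0, 0.025, -0.001], [0.025, 1.0, 0.004], [0.001, 0.004, -1.0]]
contact_force: [-0.4, 5.4, 2.2]
grip_width: 0.037
finger_force: 30.0
```

step_arm([
  [0, 0, 0, 0, 0, 0, -0.1],
  [0, 0, 0, 0, 0, 0, -0.2],
  [0, 0, 0, 0, 0, 0, -0.3],
  [0, 0, 0, 0, 0, 0, -0.4],
  [0, 0, 0, 0, 0, 0, -0.5],
  [0, 0, 0, 0, 0, 0, -0.6],
  [0, 0, 0, 0, 0, 0, -0.7],
  [0, 0, 0, 0, 0, 0, -0.8],
])

```text
time: 33.65
tcp_pos: [0.466, -0.0156, 0.038]
tcp_rot: [[-0.285, 0.958, 0.003], [0.958, 0.285, 0.005], [0.003, 0.004, -1.0]]
contact_force: [2.7, 6.2, 0.9]
grip_width: 0.037
finger_force: 30.0
```

```bash
python3 - <<'E'
from h import *
s=read_state();print(s["ft_torque"],s["joint_positions"][5],s["tcp_pos"],s["contact_force"])
E
```

```text
[ 1.44465371 -0.76302025  0.06931656] -0.5156002737607513 [ 0.46599574 -0.01560313  0.03803251] [2.71574179 6.20844987 0.85764896]
```

step_arm([
  [0, 0.001, 0.002, 0, 0, 0, -0.1],
  [0, 0.001, 0.002, 0, 0, 0, -0.2],
  [0, 0.001, 0.002, 0, 0, 0, -0.3],
  [0, 0.001, 0.002, 0, 0, 0, -0.4],
  [0, 0.001, 0.002, 0, 0, 0, -0.5],
  [0, 0.001, 0.002, 0, 0, 0, -0.6],
  [0, 0.001, 0.002, 0, 0, 0, -0.7],
  [0, 0.001, 0.002, 0, 0, 0, -0.8],
])

```text
time: 34.65
tcp_pos: [0.4664, -0.0155, 0.0377]
tcp_rot: [[0.823, 0.568, 0.002], [0.568, -0.823, 0.001], [0.002, 0.0, -1.0]]
contact_force: [2.2, 1.8, -1.3]
grip_width: 0.0375
finger_force: 30.0
```

step_arm([
  [0, 0, 0, 0, 0, 0, -0.1],
  [0, 0, 0, 0, 0, 0, -0.2],
  [0, 0, 0, 0, 0, 0, -0.3],
  [0, 0, 0, 0, 0, 0, -0.4],
  [0, 0, 0, 0, 0, 0, -0.46],
  [0, 0, 0, 0, 0, 0, -0.5],
  [0, 0, 0, 0, 0, 0, -0.54],
  [0, 0, 0, 0, 0, 0, -0.54],
])

```text
time: 35.65
tcp_pos: [0.4673, -0.0159, 0.038]
tcp_rot: [[0.972, -0.236, 0.004], [-0.236, -0.972, 0.0], [0.003, -0.001, -1.0]]
contact_force: [4.3, 0.7, -1.5]
grip_width: 0.0374
finger_force: 30.0
```

```bash
python3 - <<'E'
from h import *
s=read_state();print(s["ft_torque"],s["joint_positions"][5],s["tcp_pos"],s["contact_force"])
c=shot("wrist","w15.png");g=c["pixels"].astype(int)
m=((g.min(2)>130)).astype(np.uint8);m[:,:240]=0;m[:,330:]=0;m[:205]=0;m[300:]=0
n,l,st,ce=cv2.connectedComponentsWithStats(m);print([(st[i].tolist(),ce[i].round(1).tolist()) for i in range(1,n) if 8<st[i,4]<400])
d=load("w13.png")["pixels"].astype(int);m=((d.min(2)>130)).astype(np.uint8);m[:,:240]=0;m[:,330:]=0;m[:205]=0;m[300:]=0
n,l,st,ce=cv2.connectedComponentsWithStats(m);print("ref B",[(st[i].tolist(),ce[i].round(1).tolist()) for i in range(1,n) if 8<st[i,4]<400])
E
```

```text
[ 0.34840686 -0.88497723  0.08015083] 1.5882055855727228 [ 0.46729149 -0.01592548  0.03803607] [ 4.30158378  0.72529485 -1.46349288]
[([283, 226, 7, 4, 23], [286.1, 227.3]), ([283, 247, 7, 27, 155], [285.8, 260.1]), ([246, 292, 11, 8, 51], [250.1, 296.6]), ([313, 292, 10, 8, 43], [318.2, 296.7])]
ref B [([240, 205, 54, 42, 362], [250.5, 217.6]), ([321, 205, 9, 42, 282], [325.9, 223.0]), ([281, 223, 8, 3, 21], [284.7, 224.0]), ([282, 243, 6, 26, 147], [284.7, 256.0]), ([246, 290, 16, 10, 100], [252.2, 295.6]), ([308, 290, 16, 10, 99], [316.7, 295.6])]
```

Cap A's line and mark align (286). A little more, to feel the stop.

step_arm([
  [0, 0, 0, 0, 0, 0, -0.05],
  [0, 0, 0, 0, 0, 0, -0.1],
  [0, 0, 0, 0, 0, 0, -0.13],
  [0, 0, 0, 0, 0, 0, -0.13],
])

```text
time: 36.2
tcp_pos: [0.4664, -0.0159, 0.0382]
tcp_rot: [[0.905, -0.426, 0.002], [-0.426, -0.905, -0.0], [0.002, -0.0, -1.0]]
contact_force: [3.5, 1.8, 1.4]
grip_width: 0.0373
finger_force: 30.0
```

```bash
python3 - <<'E'
from h import *
s=read_state();print(s["ft_torque"],s["joint_positions"][5],s["tcp_pos"],s["tcp_rot"])
E
```

```text
[ 0.36941618 -0.50902187  0.50424228] 1.7910373946045246 [ 0.46639003 -0.01590261  0.03815728] [[ 9.04638903e-01 -4.26176062e-01  1.55535578e-03]
 [-4.26176238e-01 -9.04640127e-01 -2.33212427e-04]
 [ 1.50642681e-03 -4.51882642e-04 -9.99998763e-01]]
```

Stop felt (0.50 N m): both caps are tight. Release and move over the spatulas.

step_arm([
  [1, 0, 0, 0, 0, 0, 0],
  [1, 0, 0, 0, 0, 0, 0],
  [1, 0, 0, 0, 0, 0, 0],
  [1, 0, 0, 0.06, 0, 0, 0],
  [1, 0, 0, 0.12, 0, 0, 0],
  [1, 0, 0, 0.18, 0, 0, 0],
  [1, 0.01, -0.05, 0.21, 0, 0, -0.1],
  [1, 0.02, -0.1, 0.21, 0, 0, -0.2],
])

```text
time: 37.2
tcp_pos: [0.4877, -0.1176, 0.2517]
tcp_rot: [[0.725, -0.689, 0.007], [-0.689, -0.725, -0.003], [0.007, -0.003, -1.0]]
contact_force: [0.2, -0.1, -0.6]
grip_width: 0.0941
finger_force: 0.0
```

step_arm([
  [0.5, 0.015, -0.084, 0, 0, 0, -0.11],
  [0.5, 0.015, -0.084, 0, 0, 0, -0.22],
  [0.5, 0.015, -0.084, 0, 0, 0, -0.26],
  [0.5, 0.015, -0.084, 0, 0, 0, -0.26],
  [0.5, 0.015, -0.084, 0, 0, 0, -0.26],
])

```text
time: 37.83
tcp_pos: [0.5003, -0.1997, 0.2474]
tcp_rot: [[0.395, -0.918, -0.001], [-0.918, -0.395, 0.0], [-0.0, 0.0, -1.0]]
contact_force: [-0.1, 0.4, -0.6]
grip_width: 0.0486
finger_force: 0.0
```

```bash
cat > sp.py <<'E'
from h import *
import sys
s=read_state();R=np.array(s["tcp_rot"]);print(s["tcp_pos"],"yang",np.degrees(np.arctan2(R[1,1],R[0,1])),s["grip_width"],"j6",s["joint_positions"][5])
f=sys.argv[1];c=shot("wrist",f)
def P(s,t):pass
for n,tip,a in(("A",(.417,-.076),-39.5),("B",(.459,-.149),-66.5)):
    d=np.array([np.cos(np.radians(a)),np.sin(np.radians(a))]);t=np.array(tip)
    print(n,[tuple(np.round(proj(c,(*(t+d*l),z))).astype(int)) for l,z in((0,.002),(.085,.003),(.105,.014),(.185,.014))])
g=c["pixels"].astype(int);m=((g.sum(2)<150)&(g.max(2)-g.min(2)<25)).astype(np.uint8)
n,l,st,ce=cv2.connectedComponentsWithStats(m)
for i in range(1,n):
    if 150<st[i,4]<6000:
        p=np.argwhere(l==i)[:,::-1]
        w=np.array([onz(c,u,v,.014)[:2]*1000 for u,v in p],np.float32);r=cv2.minAreaRect(w)
        print("dark",st[i].tolist(),ce[i].round(),"rect",np.round(r[0],1),np.round(r[1],1),round(r[2],1))
E
python3 sp.py w16.png
```

```text
[ 0.50031957 -0.19965573  0.24739915] yang -156.70323242279585 0.048631875401020506 j6 2.1946141613814056
A [(np.int64(304), np.int64(285)), (np.int64(275), np.int64(233)), (np.int64(268), np.int64(223)), (np.int64(237), np.int64(167))]
B [(np.int64(297), np.int64(227)), (np.int64(298), np.int64(162)), (np.int64(298), np.int64(147)), (np.int64(299), np.int64(76))]
dark [328, 92, 16, 84, 926] [336. 133.] rect [ 465.4 -276.3] [15.5 97. ] 27.8
dark [234, 166, 47, 72, 878] [257. 202.] rect [ 520.1 -161.6] [16.4 98.5] 50.6
dark [170, 248, 230, 100, 4364] [282. 319.] rect [435.4 -51.2] [321.7 148.6] 23.4
```

Spatula B has been knocked aside (handle now near (465,−276)). Check which end its blade is on, with a blade fit.

```bash
cat > sp2.py <<'E'
from h import *
def samp(c,ctr,ang,offs,z=.003,lat=0):
    a=np.radians(ang);d=np.array([np.cos(a),np.sin(a)]);n=np.array([-d[1],d[0]])
    o=[]
    for l in offs:
        p=np.array(ctr)+d*l+n*lat;u,v=proj(c,(p[0]/1000,p[1]/1000,z));u,v=int(round(u)),int(round(v))
        o.append(tuple(int(x) for x in c["pixels"][v,u]) if 0<=u<560 and 0<=v<420 else None)
    return o
if __name__=="__main__":
    c=load("w16.png")
    for n,ct,a in(("B",(465.4,-276.3),-62.2),("A",(520.1,-161.6),-39.4)):
        print(n,"handle->-x",list(zip(range(-150,-40,10),[x and sum(x)//3 for x in samp(c,ct,a,range(-150,-40,10))])),"other end",[x and sum(x)//3 for x in samp(c,ct,a,(60,80,100,120))])
        for l in(-75,-110):
            print("cross",l,[(t,sum(samp(c,ct,a,(l,),lat=t)[0])//3) for t in range(-28,29,4)])
E
python3 sp2.py
```

```text
B handle->-x [(-150, 78), (-140, 119), (-130, 58), (-120, 57), (-110, 57), (-100, 59), (-90, 58), (-80, 58), (-70, 60), (-60, 57), (-50, 56)] other end [187, 185, 187, 184]
cross -75 [(-28, 186), (-24, 187), (-20, 186), (-16, 175), (-12, 96), (-8, 64), (-4, 60), (0, 59), (4, 58), (8, 61), (12, 69), (16, 118), (20, 119), (24, 116), (28, 115)]
cross -110 [(-28, 155), (-24, 118), (-20, 116), (-16, 94), (-12, 59), (-8, 57), (-4, 59), (0, 57), (4, 57), (8, 58), (12, 75), (16, 117), (20, 118), (24, 122), (28, 118)]
A handle->-x [(-150, 187), (-140, 188), (-130, 91), (-120, 93), (-110, 95), (-100, 94), (-90, 94), (-80, 95), (-70, 95), (-60, 86), (-50, 27)] other end [185, 119, 119, 120]
cross -75 [(-28, 118), (-24, 118), (-20, 121), (-16, 118), (-12, 97), (-8, 62), (-4, 96), (0, 95), (4, 92), (8, 94), (12, 95), (16, 141), (20, 184), (24, 184), (28, 186)]
cross -110 [(-28, 118), (-24, 120), (-20, 119), (-16, 120), (-12, 80), (-8, 76), (-4, 91), (0, 95), (4, 91), (8, 90), (12, 92), (16, 142), (20, 191), (24, 192), (28, 189)]
```

Blades are confirmed on the near side for both: B's axis is −62.2° with its tip near (402,−157), and A hasn't moved. Grasp B just behind the blade, approaching the bench carefully.

step_arm([
  [0.5, -0.049, -0.05, -0.05, 0, 0, 0.05],
  [0.5, -0.049, -0.05, -0.11, 0, 0, 0.05],
  [0.5, -0.049, -0.05, -0.17, 0, 0, 0.05],
  [0.5, -0.049, -0.05, -0.21, 0, 0, 0.05],
  [0.5, -0.049, -0.05, -0.225, 0, 0, 0.05],
  [0.5, -0.049, -0.05, -0.232, 0, 0, 0.05],
  [0.5, -0.049, -0.05, -0.232, 0, 0, 0.05],
  [0.5, -0.049, -0.05, -0.232, 0, 0, 0.05],
])

```text
time: 38.88
tcp_pos: [0.4533, -0.2511, 0.0177]
tcp_rot: [[0.466, -0.885, 0.003], [-0.885, -0.466, -0.003], [0.004, -0.002, -1.0]]
contact_force: [-0.3, -0.4, 0.6]
grip_width: 0.0469
finger_force: 0.0
```

step_arm([
  [0, 0, 0, 0, 0, 0, 0],
  [0, 0, 0, 0, 0, 0, 0],
  [0, 0, 0, 0, 0, 0, 0],
  [0, 0, 0, 0, 0, 0, 0],
  [0, 0, 0, 0, 0, 0, 0],
  [0, 0, 0, 0, 0, 0, 0],
])

```text
time: 39.62
tcp_pos: [0.4515, -0.25, 0.0155]
tcp_rot: [[0.465, -0.885, -0.0], [-0.885, -0.465, 0.0], [-0.0, 0.0, -1.0]]
contact_force: [0.2, -0.0, 0.3]
grip_width: 0.0006
finger_force: 0.0
```

Closed on nothing: the fingertips really do end higher than the nominal figure. Open and descend by feel.

step_arm([
  [0.5, 0, 0, 0.015, 0, 0, 0],
  [0.5, 0, 0, 0.015, 0, 0, 0],
  [0.5, 0, 0, 0.015, 0, 0, 0],
  [0.5, 0, 0, 0, 0, 0, 0],
  [0.5, 0, 0, -0.006, 0, 0, 0],
  [0.5, 0, 0, -0.01, 0, 0, 0],
  [0.5, 0, 0, -0.01, 0, 0, 0],
  [0.5, 0, 0, -0.01, 0, 0, 0],
])

```text
time: 40.62
tcp_pos: [0.4517, -0.2501, 0.0057]
tcp_rot: [[0.465, -0.885, 0.0], [-0.885, -0.465, -0.0], [0.0, -0.0, -1.0]]
contact_force: [-0.9, -1.3, -0.7]
grip_width: 0.047
finger_force: 0.0
```

```bash
python3 - <<'E'
from h import *
s=read_state();print(s["tcp_pos"],s["contact_force"],s["grip_width"])
c=shot("wrist","w17.png");a=c["pixels"][140:320,170:400,::-1];t=load("w16.png")["pixels"][60:300,150:430,::-1]
b=shot("side","s17.png");u,v=map(int,proj(b,(.4515,-.25,.02)));print(u,v)
cv2.imwrite("pics/k17.png",np.hstack([cv2.resize(a,(450,400),interpolation=cv2.INTER_CUBIC),cv2.resize(b["pixels"][v-40:v+40,u-35:u+35,::-1],(350,400),interpolation=cv2.INTER_CUBIC)]))
E
```

```text
[ 0.45173221 -0.25011928  0.00570255] [-0.898586   -1.28839387 -0.7382467 ] 0.04698218640464876
307 178
```

View pics/k17.png

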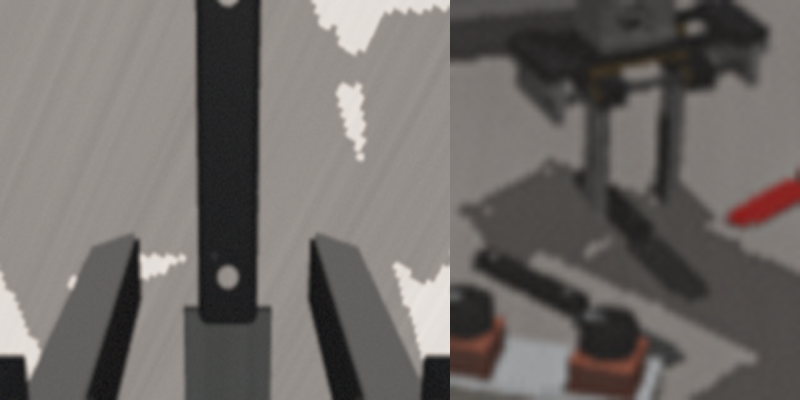

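The picture (my last) shows the handle cleanly between the fingers, at crop (228,200) and about 20 mm from the blade junction, with no bench contact yet. Lower further by feel.

step_arm([
  [0.5, 0, 0, -0.003, 0, 0, 0],
  [0.5, 0, 0, -0.005, 0, 0, 0],
  [0.5, 0, 0, -0.005, 0, 0, 0],
])

```text
time: 41.1
tcp_pos: [0.4514, -0.2498, 0.0003]
tcp_rot: [[0.465, -0.885, -0.0], [-0.885, -0.465, 0.0], [-0.001, 0.0, -1.0]]
contact_force: [-0.2, 0.0, 1.3]
grip_width: 0.0468
finger_force: 0.0
```

step_arm([
  [0, 0, 0, 0, 0, 0, 0],
  [0, 0, 0, 0, 0, 0, 0],
  [0, 0, 0, 0, 0, 0, 0],
  [0, 0, 0, 0, 0, 0, 0],
  [0, 0, 0, 0, 0, 0, 0],
  [0, 0, 0, 0, 0, 0, 0],
])

```text
time: 41.85
tcp_pos: [0.4516, -0.25, 0.0006]
tcp_rot: [[0.465, -0.885, 0.0], [-0.885, -0.465, -0.0], [0.0, 0.0, -1.0]]
contact_force: [0.4, 0.6, 0.6]
grip_width: 0.0006
finger_force: 0.0
```

step_arm([
  [0.5, 0, 0, 0.012, 0, 0, 0],
  [0.5, 0, 0, 0.012, 0, 0, 0],
  [0.5, 0, 0, 0.012, 0, 0, 0],
  [0.5, 0, 0, 0, 0, 0, 0],
  [0.5, 0, 0, -0.005, 0, 0, 0],
  [0.5, 0, 0, -0.01, 0, 0, 0],
  [0.5, 0, 0, -0.01, 0, 0, 0],
])

```text
time: 42.72
tcp_pos: [0.451, -0.2496, -0.0102]
tcp_rot: [[0.465, -0.885, -0.001], [-0.885, -0.465, 0.001], [-0.002, 0.001, -1.0]]
contact_force: [-1.1, -0.1, -0.1]
grip_width: 0.0468
finger_force: 0.0
```

step_arm([
  [0.5, 0, 0, -0.002, 0, 0, 0],
  [0.5, 0, 0, -0.004, 0, 0, 0],
  [0.5, 0, 0, -0.005, 0, 0, 0],
  [0.5, 0, 0, -0.005, 0, 0, 0],
])

```text
time: 43.22
tcp_pos: [0.4516, -0.25, -0.0144]
tcp_rot: [[0.465, -0.885, -0.0], [-0.885, -0.465, 0.0], [-0.0, 0.0, -1.0]]
contact_force: [-0.2, -0.9, -0.3]
grip_width: 0.047
finger_force: 0.0
```

step_arm([
  [0, 0, 0, 0, 0, 0, 0],
  [0, 0, 0, 0, 0, 0, 0],
  [0, 0, 0, 0, 0, 0, 0],
  [0, 0, 0, 0, 0, 0, 0],
  [0, 0, 0, 0, 0, 0, 0],
  [0, 0, 0, 0, 0, 0, 0],
])

```text
time: 43.98
tcp_pos: [0.4515, -0.25, -0.0143]
tcp_rot: [[0.465, -0.885, -0.0], [-0.885, -0.465, -0.0], [0.0, 0.0, -1.0]]
contact_force: [-0.5, 0.5, 0.2]
grip_width: 0.0175
finger_force: 30.0
```

Gripped at 17.5 mm, so the real fingertips are about 16 mm behind the TCP: underside = TCP z + 14 mm. Lift and carry it to look down on the rack.

step_arm([
  [0, 0, 0, 0.03, 0, 0, 0],
  [0, 0, 0, 0.07, 0, 0, 0],
  [0, 0, 0, 0.12, 0, 0, 0],
  [0, 0, 0, 0.17, 0, 0, 0],
  [0, 0.002, 0.04, 0.22, 0, 0, 0.1],
  [0, 0.002, 0.08, 0.26, 0, 0, 0.2],
  [0, 0.002, 0.13, 0.29, 0, 0, 0.3],
  [0, 0.002, 0.18, 0.314, 0, 0, 0.4],
])

```text
time: 44.98
tcp_pos: [0.4536, -0.0686, 0.301]
tcp_rot: [[0.899, -0.439, 0.002], [-0.439, -0.899, -0.0], [0.002, -0.001, -1.0]]
contact_force: [1.3, 0.8, -1.4]
grip_width: 0.0178
finger_force: 30.0
```

step_arm([
  [0, 0.006, 0.05, 0, 0, 0, 0.1],
  [0, 0.006, 0.1, 0, 0, 0, 0.2],
  [0, 0.006, 0.15, 0, 0, 0, 0.3],
  [0, 0.006, 0.2, 0, 0, 0, 0.323],
  [0, 0.006, 0.25, 0, 0, 0, 0.323],
  [0, 0.006, 0.292, 0, 0, 0, 0.323],
  [0, 0.006, 0.292, 0, 0, 0, 0.323],
  [0, 0.006, 0.292, 0, 0, 0, 0.323],
])

```text
time: 45.98
tcp_pos: [0.4593, 0.2216, 0.2992]
tcp_rot: [[0.999, 0.049, -0.001], [0.049, -0.999, -0.001], [-0.001, 0.001, -1.0]]
contact_force: [0.3, -0.3, -0.9]
grip_width: 0.0177
finger_force: 30.0
```

```bash
cat > rk.py <<'E'
from h import *
from scipy.optimize import minimize
def bands(c,cx,cy,yaw,n=25,lo=-25,hi=25):
    # returns prof of brightness along rack y averaged over x, at z=.02 plane
    ys=np.arange(-105,106,1.);a=np.radians(yaw);g=cv2.cvtColor(c["pixels"],cv2.COLOR_RGB2GRAY).astype(np.float32)
    out=[]
    for x in np.linspace(lo,hi,n):
        uv=np.array([proj(c,((cx+x*np.cos(a)-y*np.sin(a))/1000,(cy+x*np.sin(a)+y*np.cos(a))/1000,.021)) for y in ys],np.float32)
        out.append(cv2.remap(g,uv[:,0].reshape(1,-1),uv[:,1].reshape(1,-1),cv2.INTER_LINEAR)[0])
    return ys,np.array(out)
def edges(ys,p):
    d=np.gradient(cv2.GaussianBlur(p.reshape(1,-1),(5,1),1)[0]);res=[]
    for e,s in((-84.5,-1),(-51.5,1),(-16.5,-1),(16.5,1),(51.5,-1),(84.5,1)):
        k=np.abs(ys-e)<9;q=s*d*k;i=np.argmax(q);res.append((float(ys[i]-e),round(float(q[i]),1)))
    return res
if __name__=="__main__":
    import sys
    for f in sys.argv[1:]:
        c=load(f)
        for lo,hi in((-28,-8),(-8,10),(10,30)):
            ys,o=bands(c,414,222.5,2.9,11,lo,hi);print(f,lo,hi,edges(ys,np.median(o,0)))
E
python3 - <<'E'
from h import *
s=read_state();R=np.array(s["tcp_rot"]);print(s["tcp_pos"],np.degrees(np.arctan2(R[1,1],R[0,1])),s["grip_width"],s["finger_force"])
c=shot("wrist","w18.png");shot("side","s18.png");I=np.array(c["hand_eye"])
g=c["pixels"].astype(int)
print("handle end row profile",[(v,int(g[v,282:288].mean())) for v in range(60,250,6)])
for x in(.07,.08,.09):print(x,proj(c,(x,0,-.0283),I))
for v in(150,180,200,220):
    r=np.where(g[v,240:330].mean(1)<60)[0]+240; print(v,(r.min(),r.max()) if len(r) else None)
E
python3 rk.py top0.png w18.png
```

```text
[0.4592946  0.22156774 0.29915881] -87.19096529932848 0.017735594052793756 29.99593287706375
handle end row profile [(60, 192), (66, 191), (72, 190), (78, 186), (84, 191), (90, 185), (96, 186), (102, 117), (108, 109), (114, 30), (120, 31), (126, 31), (132, 104), (138, 134), (144, 110), (150, 30), (156, 30), (162, 31), (168, 31), (174, 31), (180, 28), (186, 30), (192, 29), (198, 30), (204, 29), (210, 29), (216, 28), (222, 28), (228, 27), (234, 28), (240, 28), (246, 25)]
0.07 (np.float64(283.12428716090903), np.float64(129.82755308840973))
0.08 (np.float64(283.1169688245191), np.float64(107.24208995471542))
0.09 (np.float64(283.1092750335183), np.float64(83.87398803476341))
150 (np.int64(267), np.int64(301))
180 (np.int64(268), np.int64(301))
200 (np.int64(268), np.int64(300))
220 (np.int64(268), np.int64(300))
top0.png -28 -8 [(-8.5, 8.8), (5.5, 5.9), (6.5, 5.8), (6.5, 6.4), (6.5, 6.0), (6.5, 6.8)]
top0.png -8 10 [(-8.5, 8.7), (5.5, 6.8), (5.5, 6.8), (5.5, 6.5), (6.5, 6.9), (6.5, 6.5)]
top0.png 10 30 [(-8.5, 12.0), (5.5, 5.5), (5.5, 5.7), (6.5, 5.5), (6.5, 5.8), (6.5, 5.6)]
w18.png -28 -8 [(2.5, 6.9), (2.5, 7.2), (-8.5, 9.1), (4.5, 37.4), (3.5, 7.0), (4.5, 6.8)]
w18.png -8 10 [(2.5, 7.0), (2.5, 6.9), (-8.5, 10.4), (4.5, 35.2), (4.5, 6.7), (4.5, 6.9)]
w18.png 10 30 [(2.5, 7.1), (2.5, 6.7), (-8.5, 10.9), (4.5, 35.9), (3.5, 6.8), (4.5, 7.0)]
```

```bash
cat >> rk.py <<'E'
def sub(c,cx,cy,yaw,z=.027):
    a=np.radians(yaw);g=cv2.GaussianBlur(cv2.cvtColor(c["pixels"],cv2.COLOR_RGB2GRAY).astype(np.float32),(3,3),0)
    def line(P):
        uv=np.array([proj(c,((cx+x*np.cos(a)-y*np.sin(a))/1000,(cy+x*np.sin(a)+y*np.cos(a))/1000,zz)) for x,y,zz in P],np.float32)
        return cv2.remap(g,uv[:,0].reshape(1,-1),uv[:,1].reshape(1,-1),cv2.INTER_LINEAR)[0]
    t=np.arange(-7,7.01,.5);A=[];b=[]
    for e,s in((-84.5,-1),(-51.5,1),(-16.5,-1),(16.5,1),(51.5,-1),(84.5,1)):
        for x in range(-25,31,5):
            q=s*np.gradient(line([(x,e+k,z) for k in t]));q[(q<0)]=0
            if 0.5<q.max()<6: A.append((1,x,e));b.append((q**2*t).sum()/(q**2).sum())
    A=np.array(A,float);b=np.array(b);w=np.ones(len(b),bool)
    for _ in range(4):
        r=np.linalg.lstsq(A[w],b[w],rcond=None)[0];w=np.abs(A@r-b)<1.2
    ex=[]
    for y in(-34,34,-95+4,95-4,-40,40,-28,28):
        q=line([(42+k,y,.035) for k in t]);d=np.gradient(q);i=np.argmax(np.abs(d));ex.append((y,t[i],round(float(d[i]),1)))
    return r,w.sum(),len(b),np.std((A@r-b)[w]),ex
E
python3 - <<'E'
from rk import *
for f in("w18.png","top0.png"):
    for z in(.02,.027,.035):
        r=sub(load(f),414,226,2.9,z);print(f,z,np.round(r[0],4),r[1:4])
    print(r[4])
E
```

```text
w18.png 0.02 [-0.2582  0.003   0.0151] (np.int64(48), 48, np.float64(0.08294033423819576))
w18.png 0.027 [-0.2679  0.0038  0.0015] (np.int64(49), 49, np.float64(0.24356168506578307))
w18.png 0.035 [-0.3624  0.002  -0.0147] (np.int64(48), 48, np.float64(0.26051442910372385))
[(-34, np.float64(2.0), -10.0), (34, np.float64(0.5), -11.3), (-91, np.float64(0.5), -6.6), (91, np.float64(0.5), -6.0), (-40, np.float64(2.0), -10.6), (40, np.float64(0.5), -11.7), (-28, np.float64(0.5), -1.1), (28, np.float64(0.5), -12.0)]
top0.png 0.02 [2.8838e+00 6.0000e-04 6.4000e-03] (np.int64(72), 72, np.float64(0.1594928222098629))
top0.png 0.027 [1.5897e+00 2.3000e-03 8.0000e-04] (np.int64(72), 72, np.float64(0.24668377088654134))
top0.png 0.035 [ 0.0309  0.0014 -0.0076] (np.int64(69), 72, np.float64(0.23975656578494764))
[(-34, np.float64(-1.5), -2.8), (34, np.float64(3.0), 1.9), (-91, np.float64(-1.0), 2.2), (91, np.float64(-1.5), -0.9), (-40, np.float64(-3.0), -1.8), (40, np.float64(-2.0), -3.4), (-28, np.float64(-1.0), -3.7), (28, np.float64(-3.0), -1.5)]
```

Rack fit: centre (414.7, 226), yaw 3.1°; the handle is straight and centred. Go to the pre-insertion pose in front of slot y=−68 and check blade sag.

step_arm([
  [0, 0.04, -0.018, 0, 0, 0, 0.003],
  [0, 0.09, -0.036, -0.02, 0, 0, 0.003],
  [0, 0.131, -0.054, -0.06, 0, 0, 0.003],
  [0, 0.131, -0.054, -0.12, 0, 0, 0.003],
  [0, 0.131, -0.054, -0.18, 0, 0, 0.003],
  [0, 0.131, -0.054, -0.24, 0, 0, 0.003],
  [0, 0.131, -0.054, -0.25, 0, 0, 0.003],
  [0, 0.131, -0.054, -0.25, 0, 0, 0.003],
])

```text
time: 47.08
tcp_pos: [0.5913, 0.1673, 0.0505]
tcp_rot: [[0.999, 0.052, 0.001], [0.052, -0.999, 0.0], [0.001, -0.0, -1.0]]
contact_force: [0.3, -0.3, -1.3]
grip_width: 0.0176
finger_force: 30.0
```

```bash
cat > sag.py <<'E'
from h import *
import sys
s=read_state();R=np.array(s["tcp_rot"]);p=np.array(s["tcp_pos"]);print(p,np.degrees(np.arctan2(R[1,1],R[0,1])),s["grip_width"])
b=shot("side",sys.argv[1]+"s.png");t=shot("top",sys.argv[1]+"t.png")
d=R[:,0]*[1,1,0];n=np.array([-d[1],d[0],0]);up=np.array([0,0,1.])
for nm,c in(("side",b),("top",t)):
    g=cv2.cvtColor(c["pixels"],cv2.COLOR_RGB2GRAY);best=[]
    for off in range(-8,9,2):
      for dz in range(-20,21,1):     # tip height relative to level, mm
        Q=[]
        for l,w in((-.020,.014),(-.093,.014),(-.093,.009),(-.105,.009),(-.105,-.009),(-.093,-.009),(-.093,-.014),(-.020,-.014)):
            Q.append(proj(c,p+d*l+n*(w+off/1000)+up*(.0143+.0015+dz/1000*(-l)/.105)))
        poly=np.round(np.array(Q)*16).astype(np.int32)
        m=np.zeros(g.shape,np.uint8);cv2.fillPoly(m,[poly],255,shift=4)
        o=cv2.dilate(m,np.ones((7,7),np.uint8))-cv2.dilate(m,np.ones((3,3),np.uint8))
        i=cv2.erode(m,np.ones((3,3),np.uint8))>0
        gi=g[i].astype(float);best.append((g[o>0].mean()-gi.mean()-gi.std(),dz,off))
    best.sort(reverse=True);print(nm,[(round(x,1),a,o) for x,a,o in best[:6]])
E
python3 sag.py sagB
```

```text
[0.59134405 0.16727763 0.05048243] -87.00343164214195 0.01755110551592235
side [(np.float64(33.2), 4, 2), (np.float64(33.0), 5, 4), (np.float64(32.4), 8, 4), (np.float64(32.4), 7, 4), (np.float64(32.4), 6, 4), (np.float64(32.4), 6, 2)]
top [(np.float64(-22.1), -19, 8), (np.float64(-22.1), -20, 8), (np.float64(-22.1), -7, 8), (np.float64(-22.1), -8, 8), (np.float64(-22.3), -9, 8), (np.float64(-22.8), -4, 8)]
```

```bash
python3 - <<'E'
from h import *
c=load("sagBs.png");s=read_state();R=np.array(s["tcp_rot"]);p=np.array(s["tcp_pos"])
d=R[:,0]*[1,1,0];n=np.array([-d[1],d[0],0]);up=np.array([0,0,1.])
g=cv2.cvtColor(c["pixels"],cv2.COLOR_RGB2GRAY).astype(np.float32)
# top and bottom long edges of blade and handle: sample brightness along vertical direction at stations
for l in(-.1,-.09,-.08,-.07,-.06,-.05,-.04,.02,.03,.04,.05,.06,.07):
    u,v=proj(c,p+d*l+up*.0158);vs=np.arange(v-16,v+16,.5)
    q=cv2.remap(g,np.full((1,len(vs)),u,np.float32),vs.reshape(1,-1).astype(np.float32),cv2.INTER_LINEAR)[0]
    gr=np.gradient(q);a=np.argmin(gr);b=np.argmax(gr)
    hw=.009 if l<-.093 else .014
    pt=proj(c,p+d*l-n*hw+up*.0173)[1];pb=proj(c,p+d*l+n*hw+up*.0143)[1]
    if l>0: pt=proj(c,p+d*l-n*.009+up*.0283)[1];pb=proj(c,p+d*l+n*.009+up*.0143)[1]
    print(l,"obs",round(vs[a],1),round(vs[b],1),"pred",round(pt,1),round(pb,1),"grad",round(gr[a]),round(gr[b]))
u,v=proj(c,p-d*.105+up*.0158);us=np.arange(u-14,u+14,.5);q=cv2.remap(g,us.reshape(1,-1).astype(np.float32),np.full((1,len(us)),v,np.float32),cv2.INTER_LINEAR)[0]
gr=np.gradient(q);print("tip col pred",u,"obs",us[np.argmax(np.abs(gr))],gr[np.argmax(np.abs(gr))], "px/mm",abs(proj(c,p-d*.1)[0]-u)/5)
E
```

```text
-0.1 obs 217.3 248.8 pred 231.1 235.6 grad -13 9
-0.09 obs 217.3 223.3 pred 230.0 236.6 grad -17 8
-0.08 obs 228.2 222.2 pred 230.0 236.5 grad -12 7
-0.07 obs 228.7 221.7 pred 229.9 236.5 grad -12 9
-0.06 obs 228.7 221.7 pred 229.9 236.5 grad -12 9
-0.05 obs 228.6 220.6 pred 229.9 236.4 grad -12 9
-0.04 obs 228.6 220.6 pred 229.8 236.4 grad -13 7
0.02 obs 229.4 235.9 pred 227.5 235.1 grad -22 19
0.03 obs 229.3 221.8 pred 227.5 235.1 grad -22 12
0.04 obs 229.3 235.8 pred 227.5 235.1 grad -22 9
0.05 obs 229.2 235.7 pred 227.4 235.0 grad -21 9
0.06 obs 229.2 235.7 pred 227.4 235.0 grad -20 9
0.07 obs 229.2 235.7 pred 227.3 234.9 grad -19 10
tip col pred 294.8618830069685 obs 295.3618830069685 6.3710938 px/mm 0.3735906765047048
```

Blade is level (no sag), and the tip column is as predicted. Lower to slot height and start in.

step_arm([
  [0, 0, 0, -0.02, 0, 0, 0],
  [0, 0, 0.0003, -0.0428, 0, 0, 0],
  [0, 0, 0.0003, -0.0428, 0, 0, 0],
  [0, 0, 0.0003, -0.0428, 0, 0, 0],
  [0, -0.012, -0.0004, -0.0428, 0, 0, 0],
  [0, -0.024, -0.001, -0.0428, 0, 0, 0],
  [0, -0.036, -0.0017, -0.0428, 0, 0, 0],
  [0, -0.045, -0.0022, -0.0428, 0, 0, 0],
])

```text
time: 48.18
tcp_pos: [0.5444, 0.1658, 0.0069]
tcp_rot: [[0.999, 0.054, -0.0], [0.054, -0.999, -0.0], [-0.0, 0.0, -1.0]]
contact_force: [0.2, -0.5, -0.7]
grip_width: 0.0176
finger_force: 30.0
```

step_arm([
  [0, 0, 0, 0, 0, 0, 0],
  [0, 0, 0, 0, 0, 0, 0],
])

```text
time: 48.42
tcp_pos: [0.546, 0.1659, 0.0071]
tcp_rot: [[0.999, 0.054, 0.001], [0.054, -0.999, 0.0], [0.001, -0.0, -1.0]]
contact_force: [-0.8, -0.5, -0.8]
grip_width: 0.0178
finger_force: 30.0
```

step_arm([
  [0, -0.012, -0.0012, 0, 0, 0, 0],
  [0, -0.024, -0.0019, 0, 0, 0, 0],
  [0, -0.036, -0.0026, 0, 0, 0, 0],
  [0, -0.046, -0.0032, 0, 0, 0, 0],
  [0, -0.052, -0.0035, 0, 0, 0, 0],
  [0, -0.052, -0.0035, 0, 0, 0, 0],
])

```text
time: 49.18
tcp_pos: [0.4932, 0.1623, 0.0069]
tcp_rot: [[0.999, 0.054, 0.0], [0.054, -0.999, 0.0], [0.0, -0.0, -1.0]]
contact_force: [-0.0, 0.0, -1.2]
grip_width: 0.0177
finger_force: 30.0
```

step_arm([
  [0, -0.002, -0.0001, 0, 0, 0, 0],
  [0, -0.004, -0.0002, 0, 0, 0, 0],
  [0, -0.006, -0.0003, 0, 0, 0, 0],
  [0, -0.007, -0.0004, 0, 0, 0, 0],
  [0, -0.007, -0.0004, 0, 0, 0, 0],
])

```text
time: 49.8
tcp_pos: [0.49, 0.1622, 0.0082]
tcp_rot: [[0.999, 0.053, 0.007], [0.053, -0.999, 0.001], [0.007, -0.0, -1.0]]
contact_force: [6.1, 0.3, -1.3]
grip_width: 0.0178
finger_force: 30.0
```

Home: contact at x=0.490 against a predicted 0.489. Relax, settle to the floor, release with a partial opening, rise.

step_arm([
  [0, 0.003, 0, 0, 0, 0, 0],
  [0, 0.003, 0, -0.001, 0, 0, 0],
  [0, 0.003, 0, -0.001, 0, 0, 0],
  [0.4, 0.003, 0, -0.001, 0, 0, 0],
  [0.4, 0.003, 0, -0.001, 0, 0, 0],
  [0.4, 0.003, 0, -0.001, 0, 0, 0],
  [0.4, 0.003, 0, 0.03, 0, 0, 0],
  [0.4, 0.003, 0, 0.08, 0, 0, 0],
])

```text
time: 50.8
tcp_pos: [0.4868, 0.1615, 0.0855]
tcp_rot: [[0.999, 0.053, -0.006], [0.053, -0.999, -0.001], [-0.006, 0.001, -1.0]]
contact_force: [1.1, -0.3, 0.1]
grip_width: 0.0376
finger_force: 0.0
```

step_arm([
  [0.4, 0.01, -0.05, 0.06, 0, 0, -0.1],
  [0.4, 0.02, -0.1, 0.1, 0, 0, -0.2],
  [0.4, 0.02, -0.15, 0.12, 0, 0, -0.3],
  [0.4, 0.02, -0.2, 0.15, 0, 0, -0.4],
  [0.4, 0.02, -0.25, 0.16, 0, 0, -0.47],
  [0.4, 0.02, -0.29, 0.16, 0, 0, -0.47],
  [0.4, 0.02, -0.29, 0.16, 0, 0, -0.47],
  [0.4, 0.02, -0.29, 0.16, 0, 0, -0.47],
])

```text
time: 51.8
tcp_pos: [0.5091, -0.1273, 0.2463]
tcp_rot: [[0.775, -0.632, -0.001], [-0.632, -0.775, 0.001], [-0.002, -0.0, -1.0]]
contact_force: [-0.1, 1.2, 0.3]
grip_width: 0.0378
finger_force: 0.0
```

```bash
python3 sp.py w19.png
```

```text
[ 0.5090851  -0.12727822  0.24625947] yang -129.23331171611457 0.03776664059726765 j6 1.8449656785802417
A [(np.int64(298), np.int64(256)), (np.int64(299), np.int64(194)), (np.int64(299), np.int64(180)), (np.int64(300), np.int64(112))]
B [(np.int64(322), np.int64(199)), (np.int64(355), np.int64(139)), (np.int64(366), np.int64(124)), (np.int64(402), np.int64(58))]
dark [292, 115, 15, 82, 958] [299. 155.] rect [ 520.6 -160.3] [15.7 97.3] 50.2
dark [173, 188, 36, 35, 827] [191. 206.] rect [559.4 -17.2] [40.6 45.6] 22.3
dark [195, 248, 180, 102, 3399] [286. 319.] rect [381.8 -25.3] [250.9 151.3] 50.3
```

A is unmoved. Grasp it the same way.

step_arm([
  [0.4, -0.0117, -0.0143, -0.05, 0, 0, -0.005],
  [0.4, -0.0117, -0.0143, -0.11, 0, 0, -0.005],
  [0.4, -0.0117, -0.0143, -0.17, 0, 0, -0.005],
  [0.4, -0.0117, -0.0143, -0.22, 0, 0, -0.005],
  [0.4, -0.0117, -0.0143, -0.245, 0, 0, -0.005],
  [0.4, -0.0117, -0.0143, -0.255, 0, 0, -0.005],
  [0.4, -0.0117, -0.0143, -0.2606, 0, 0, -0.005],
  [0.4, -0.0117, -0.0143, -0.2606, 0, 0, -0.005],
])

```text
time: 52.85
tcp_pos: [0.4988, -0.1424, -0.0129]
tcp_rot: [[0.77, -0.638, 0.002], [-0.638, -0.77, -0.001], [0.002, -0.0, -1.0]]
contact_force: [0.3, 0.8, 0.7]
grip_width: 0.0373
finger_force: 0.0
```

step_arm([
  [0.4, 0, 0, 0, 0, 0, 0],
  [0.4, 0, 0, 0, 0, 0, 0],
  [0, 0, 0, 0, 0, 0, 0],
  [0, 0, 0, 0, 0, 0, 0],
  [0, 0, 0, 0, 0, 0, 0],
  [0, 0, 0, 0, 0, 0, 0],
  [0, 0, 0, 0, 0, 0, 0],
  [0, 0, 0, 0, 0, 0, 0],
])

```text
time: 53.85
tcp_pos: [0.4981, -0.1424, -0.0136]
tcp_rot: [[0.77, -0.639, 0.0], [-0.639, -0.77, -0.0], [0.0, -0.0, -1.0]]
contact_force: [0.8, 0.4, 2.4]
grip_width: 0.0177
finger_force: 30.0
```

step_arm([
  [0, 0, 0, 0.03, 0, 0, 0],
  [0, 0, 0, 0.08, 0, 0, 0],
  [0, 0, 0, 0.13, 0, 0, 0],
  [0, 0.01, 0.02, 0.17, 0, 0, 0],
  [0, 0.03, 0.07, 0.18, 0, 0, 0.1],
  [0, 0.05, 0.12, 0.18, 0, 0, 0.2],
  [0, 0.07, 0.17, 0.18, 0, 0, 0.3],
  [0, 0.0883, 0.22, 0.18, 0, 0, 0.4],
])

```text
time: 54.85
tcp_pos: [0.5862, 0.079, 0.1655]
tcp_rot: [[0.998, -0.059, -0.001], [-0.059, -0.998, -0.001], [-0.001, 0.001, -1.0]]
contact_force: [0.7, -0.8, -1.3]
grip_width: 0.0178
finger_force: 30.0
```

step_arm([
  [0, 0, 0.05, 0, 0, 0, 0.0756],
  [0, 0, 0.1, 0, 0, 0, 0.0756],
  [0, 0, 0.158, 0, 0, 0, 0.0756],
  [0, 0, 0.158, -0.04, 0, 0, 0.0756],
  [0, 0, 0.158, -0.09, 0, 0, 0.0756],
  [0, 0, 0.158, -0.117, 0, 0, 0.0756],
  [0, 0, 0.158, -0.117, 0, 0, 0.0756],
  [0, 0, 0.158, -0.117, 0, 0, 0.0756],
])

```text
time: 55.85
tcp_pos: [0.5871, 0.2357, 0.0502]
tcp_rot: [[0.999, 0.054, 0.002], [0.054, -0.999, 0.0], [0.002, -0.0, -1.0]]
contact_force: [-0.6, 0.1, -0.7]
grip_width: 0.0174
finger_force: 30.0
```

```bash
cat > lev.py <<'E'
from h import *
c=shot("side","lev.png");s=read_state();R=np.array(s["tcp_rot"]);p=np.array(s["tcp_pos"]);print(p,np.degrees(np.arctan2(R[1,1],R[0,1])),s["grip_width"],s["finger_force"])
d=R[:,0]*[1,1,0];n=np.array([-d[1],d[0],0]);up=np.array([0,0,1.])
g=cv2.cvtColor(c["pixels"],cv2.COLOR_RGB2GRAY).astype(np.float32)
for l in(-.09,-.08,-.07,-.06,-.05,-.04,.02,.03,.04,.05,.06,.07):
    hw,z=(.014,.0173) if l<0 else (.009,.0283)
    pt=proj(c,p+d*l-n*hw+up*z);vs=np.arange(pt[1]-6,pt[1]+6,.25)
    q=cv2.remap(g,np.full((1,len(vs)),pt[0],np.float32),vs.reshape(1,-1).astype(np.float32),cv2.INTER_LINEAR)[0]
    gr=np.gradient(q);a=np.argmin(gr);print(l,"obs-pred",round(vs[a]-pt[1],2),round(gr[a]),end=" | ")
w=shot("wrist","lev_w.png");g=w["pixels"].astype(int);I=np.array(w["hand_eye"])
print("\nrows",[(v,int(g[v,282:288].mean())) for v in range(90,130,3)],[proj(w,(x,0,-.0279),I)[1].round() for x in(.075,.08,.085)])
for v in(150,180,220):
    r=np.where(g[v,240:330].mean(1)<60)[0]+240; print(v,(r.min(),r.max()) if len(r) else None)
E
python3 lev.py
```

```text
[0.58774877 0.23585754 0.05106434] -86.88728984604732 0.017513498978581447 29.973763525485992
-0.09 obs-pred -3.5 -4 | -0.08 obs-pred -6.0 -5 | -0.07 obs-pred -2.5 -4 | -0.06 obs-pred -6.0 -6 | -0.05 obs-pred -6.0 -7 | -0.04 obs-pred -6.0 -7 | 0.02 obs-pred -1.0 -7 | 0.03 obs-pred 0.0 -6 | 0.04 obs-pred 0.0 -8 | 0.05 obs-pred 1.0 -11 | 0.06 obs-pred 1.0 -11 | 0.07 obs-pred 1.0 -10 | 
rows [(90, 138), (93, 136), (96, 135), (99, 134), (102, 134), (105, 134), (108, 135), (111, 80), (114, 29), (117, 35), (120, 35), (123, 35), (126, 36), (129, 34)] [np.float64(119.0), np.float64(107.0), np.float64(96.0)]
150 (np.int64(268), np.int64(303))
180 (np.int64(268), np.int64(302))
220 (np.int64(268), np.int64(301))
```

step_arm([
  [0, 0, 0, -0.02, 0, 0, 0],
  [0, 0, 0, -0.0422, 0, 0, 0],
  [0, 0, 0, -0.0422, 0, 0, 0],
  [0, 0, 0, -0.0422, 0, 0, 0],
  [0, -0.012, -0.0006, -0.0422, 0, 0, 0],
  [0, -0.024, -0.0013, -0.0422, 0, 0, 0],
  [0, -0.036, -0.002, -0.0422, 0, 0, 0],
  [0, -0.042, -0.0023, -0.0422, 0, 0, 0],
])

```text
time: 56.95
tcp_pos: [0.5429, 0.2333, 0.0071]
tcp_rot: [[0.998, 0.055, -0.0], [0.055, -0.998, -0.0], [-0.0, 0.0, -1.0]]
contact_force: [0.4, 0.0, -0.4]
grip_width: 0.0178
finger_force: 30.0
```

step_arm([
  [0, 0, 0, 0, 0, 0, 0],
  [0, 0, 0, 0, 0, 0, 0],
])

```text
time: 57.2
tcp_pos: [0.5447, 0.2334, 0.0073]
tcp_rot: [[0.999, 0.054, 0.001], [0.054, -0.999, 0.0], [0.001, -0.0, -1.0]]
contact_force: [0.9, -0.1, -0.7]
grip_width: 0.0174
finger_force: 30.0
```

step_arm([
  [0, -0.012, -0.0007, 0.0005, 0, 0, 0],
  [0, -0.024, -0.0013, 0.0005, 0, 0, 0],
  [0, -0.036, -0.002, 0.0005, 0, 0, 0],
  [0, -0.046, -0.0025, 0.0005, 0, 0, 0],
  [0, -0.052, -0.0028, 0.0005, 0, 0, 0],
  [0, -0.052, -0.0028, 0.0005, 0, 0, 0],
])

```text
time: 57.95
tcp_pos: [0.4918, 0.2305, 0.0076]
tcp_rot: [[0.999, 0.055, 0.0], [0.055, -0.999, -0.0], [0.0, 0.0, -1.0]]
contact_force: [0.1, -0.3, 0.2]
grip_width: 0.0176
finger_force: 30.0
```

step_arm([
  [0, -0.003, -0.0001, 0, 0, 0, 0],
  [0, -0.006, -0.0003, 0, 0, 0, 0],
  [0, -0.009, -0.0005, 0, 0, 0, 0],
  [0, -0.011, -0.0006, 0, 0, 0, 0],
  [0, -0.011, -0.0006, 0, 0, 0, 0],
])

```text
time: 58.58
tcp_pos: [0.4868, 0.2306, 0.0097]
tcp_rot: [[0.998, 0.055, 0.011], [0.055, -0.999, 0.002], [0.012, -0.001, -1.0]]
contact_force: [7.6, -0.0, -1.4]
grip_width: 0.0176
finger_force: 30.0
```

Home again (contact at 0.487, 7.6 N). Relax, release, rise and clear the view.

step_arm([
  [0, 0.003, 0, 0, 0, 0, 0],
  [0, 0.005, 0, -0.001, 0, 0, 0],
  [0, 0.005, 0, -0.001, 0, 0, 0],
  [0.4, 0.005, 0, -0.001, 0, 0, 0],
  [0.4, 0.005, 0, -0.001, 0, 0, 0],
  [0.4, 0.005, 0, -0.001, 0, 0, 0],
  [0.4, 0.005, 0, 0.04, 0, 0, 0],
  [0.4, 0.005, 0, 0.1, 0, 0, 0],
])

```text
time: 59.58
tcp_pos: [0.4834, 0.2291, 0.1061]
tcp_rot: [[0.998, 0.054, -0.007], [0.054, -0.999, -0.002], [-0.007, 0.001, -1.0]]
contact_force: [0.9, 0.7, -0.4]
grip_width: 0.0377
finger_force: 0.0
```

step_arm([
  [0.4, 0, 0, 0.06, 0, 0, 0],
  [0.4, 0, 0, 0.12, 0, 0, 0],
  [0.4, 0.04, 0.0, 0.16, 0, 0, 0],
  [0.4, 0.06, 0.0, 0.16, 0, 0, 0],
  [0.4, 0.06, 0.0, 0.16, 0, 0, 0],
  [0.4, 0.06, 0, 0.16, 0, 0, 0],
])

```text
time: 60.32
tcp_pos: [0.5446, 0.2298, 0.2661]
tcp_rot: [[0.999, 0.055, -0.003], [0.055, -0.999, -0.001], [-0.004, 0.001, -1.0]]
contact_force: [0.3, 0.7, -0.0]
grip_width: 0.0376
finger_force: 0.0
```

```bash
python3 - <<'E'
from h import *
from rk import sub
from sp2 import samp
s=read_state();print(s["time"],s["tcp_pos"],s["contact_force"])
c=shot("wrist","w20.png");g=c["pixels"].astype(int)
print("rack",np.round(sub(c,414.7,226,3.1)[0],4),sub(c,414.7,226,3.1)[4])
# handles: expected rects
m=((g.sum(2)<150)&(g.max(2)-g.min(2)<25)).astype(np.uint8);n,l,st,ce=cv2.connectedComponentsWithStats(m)
a=np.radians(3.1);C=np.array([414.7,226]);d=np.array([np.cos(a),np.sin(a)]);nn=np.array([-d[1],d[0]])
for i in range(1,n):
    if st[i,4]>300:
        p=np.argwhere(l==i)[:,::-1];w=np.array([onz(c,u,v,.034)[:2]*1000 for u,v in p],np.float32);r=cv2.minAreaRect(w)
        q=(w-C)@np.array([d,nn]).T
        print(st[i].tolist(),np.round(r[0],1),np.round(r[1],1),round(r[2],1),"rack x range",q[:,0].min().round(1),q[:,0].max().round(1),"y mean",q[:,1].mean().round(1))
print("expected handle rack x 51..151, y -68 / 0")
E
```

```text
60.325 [0.54458668 0.22975029 0.26607362] [ 0.25161948  0.70093994 -0.02201653]
rack [-0.2875  0.0009 -0.0362] [(-34, np.float64(0.5), -9.4), (34, np.float64(0.0), -9.1), (-91, np.float64(0.5), -9.0), (91, np.float64(0.0), -7.7), (-40, np.float64(0.5), -9.2), (40, np.float64(-0.5), -4.9), (-28, np.float64(0.5), -9.6), (28, np.float64(0.5), -9.7)]
[276, 163, 13, 76, 744] [517.7 230.5] [96.6 14.3] 2.2 rack x range 54.9 151.3 y mean -1.2
[328, 163, 15, 78, 888] [520.1 164. ] [99.1 16.5] 3.2 rack x range 52.3 151.4 y mean -67.3
[493, 167, 41, 33, 973] [556.1 -50.8] [50.  39.3] 85.0 rack x range 106.7 146.5 y mean -283.1
[461, 242, 37, 33, 796] [455.7 -30.2] [50.1 37.9] 56.0 rack x range 5.1 49.9 y mean -257.0
[195, 248, 180, 102, 3332] [380.2 220.1] [151.8 251.5] 3.2 rack x range -110.6 41.3 y mean -5.2
[0, 301, 211, 119, 14247] [268.  468.6] [196.3 286.6] 3.0 rack x range -231.7 -35.2 y mean 211.0
[359, 300, 201, 120, 13564] [295.7 -33. ] [198.1 273.2] 2.9 rack x range -231.5 -33.5 y mean -219.1
expected handle rack x 51..151, y -68 / 0
```

Both handles span rack x 52–151 mm as predicted and are aligned. Last check for any hidden third spatula and for the bystanders, then hand in.

```bash
python3 - <<'E'
from h import *
shot("top","t21.png");shot("side","s21.png")
for f in("top0.png","t14.png","t21.png"):
    c=load(f);g=c["pixels"].astype(int);m=((g.max(2)<60)).astype(np.uint8);n,l,st,ce=cv2.connectedComponentsWithStats(m)
    for i in range(1,n):
        if 30<st[i,4]<1500:
            p=np.argwhere(l==i)[:,::-1];w=np.array([onz(c,u,v,.014)[:2]*1000 for u,v in p],np.float32);r=cv2.minAreaRect(w);L,W=max(r[1]),min(r[1])
            if 70<L<115 and W<30: print(f,np.round(r[0]),np.round(r[1]))
a,b=load("top0.png"),load("t21.png")
for n,(u,v) in dict(bottle=(628*.7,218*.7),cup=(133*.7,258*.7)).items():
    u,v=int(u),int(v);x=a["pixels"][v-25:v+25,u-25:u+25].astype(int);y=b["pixels"][v-25:v+25,u-25:u+25].astype(int);print(n,"mean diff",np.abs(x-y).mean())
E
```

```text
top0.png [ 518. -157.] [ 16. 100.]
top0.png [ 511. -268.] [ 16. 101.]
top0.png [447. 669.] [110.  20.]
top0.png [403. 666.] [ 17. 106.]
t14.png [ 511. -268.] [ 16. 101.]
t14.png [491. -36.] [90. 22.]
t14.png [447. 669.] [110.  20.]
t14.png [403. 666.] [ 17. 106.]
t21.png [517. 164.] [106.  23.]
t21.png [515. 236.] [101.  18.]
t21.png [490. 694.] [71. 23.]
t21.png [447. 684.] [80. 20.]
t21.png [403. 668.] [ 17. 101.]
t21.png [ 96. -46.] [77.  0.]
t21.png [48. -1.] [93. 22.]
bottle mean diff 22.996666666666666
cup mean diff 53.13
```

```bash
python3 -c "
from station import *
print(job_done())"
```

```text
the job is handed in; nothing more can be done
None
```

Job handed in, result not reported: both pots sit in the carrier with caps tight at the stop, the two spatulas present are fully home in their slots, and I never took the arm near the bottle or cup, though my last top-camera check on them was inconclusive.

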